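# Build up a keyed junction box on the shop's sample board and snap its cover on

## Robot

A 6-joint arm with a two-finger parallel gripper is mounted at the origin on the work surface. World frame = base frame: x ahead of the robot, y to its left, z up, the work surface at z = 0. Lengths are in mm, angles in rad, forces in N, time in s.
With the tool pointing down it reaches from about 275 to 750 mm from the base axis. Payload 10.2 kg.
Tool frame: the origin (TCP) lies at the very end of the fingers, on their centre line; the grasp point (between the pads) lies behind it (ctrl.grasp_offset is the z of the grasp point in the tool frame, in mm); z points along the fingers, y is the direction in which the jaws open and shut (so a half turn about z gives the same grasp; the last joint's range is limited). The gripper opens to 85 mm and grips with 20 to 120 N. Pads are 22 mm wide; open, the fingers measure 114 mm over their backs; the gripper's body (76 mm by 85 mm) begins 54 mm behind the grasp point. The pads swing forward as they close: fully open they stand 13 mm farther back than shut.
Start: joints at [-1.535, 0.313, 1.498, -0, 1.331, -0.223], TCP at [134.345, -507.526, 196.694] pointing down, gripper open.
Joint ranges: [-2.94, 2.94], [-0.97, 2.17], [0.19, 2.56], [-1.23, 4.37], [0.02, 3.11], [-2.88, 2.88]. Speed limits (rad/s): [2.39, 2.39, 3.01, 3.14, 3.14, 3.14].

## Interface

Orientations are given as a unit quaternion [w, x, y, z].
In Python, from rig import ctrl, capture, job gives the robot as it stands. The module is installed in compiled form; this text tells all that it offers.
- The arm moves only by the tool move_arm, never from a script. Its argument "series" is a list of rows, each a list of 7 numbers: the turn, a rotation vector about the tool's x, y, z in rad, then the shift along the tool's x, y, z in cm, then the opening, from 0 (shut) to 1 (fully open). A call has 1 to 5 rows; each row is the pose to reach, as a shift and turn from the pose measured when the call began, along the tool's axes at that moment; what a row does not reach only later rows make up. A row lasts 1/12 s, in which the tool goes at most 41.7 mm and 7.16 degrees, less where a joint would pass 70% of its speed; a pose out of reach is approached as far as the arm can. A call with a gripper value outside its range is refused whole. The fingers move at their own pace and stop on an object; "grip_force" is the grip in N (left out, the last holds). Time passes only in rows, so rows that repeat a pose let the fingers close. It gives the time, the measured TCP pose, the force and the opening at its end, in the units of the state.
- ctrl.sense(): the state, without advancing time (a new reading comes with each control period).
- capture(name): name is "scene" or "top"; returns a dict with "frame" (480x640x3 uint8, red, green, blue), "mtx" (3x3 intrinsics, pixels), "R" (3x3) and "t" (3): a world point X has camera coordinates R X + t. Camera axes: x right, y down, z forward; pixel columns grow to the right and rows downward; lengths in mm; the calibration is good to about 2 mm. A picture is of the moment at which its call begins. There is no depth.
- job.finish_job(): hands the job in, once; it reports no verdict.
The state is a dict: "time_s": time; "joints": joint angles; "dq": joint speeds; "tau": joint torques, N m; "eef_pos": TCP position; "ee_rot": TCP orientation; "force": force on the tool from outside, world axes, zero at the start; "wrist_torque": the same for the moment, N m; "grip_width": opening from 0.0 (shut) to 1.0 (fully open).
Only numpy, scipy, OpenCV 4.12 (cv2) and the standard library are available. Lean on these libraries where they do the work, as an engineer would, in place of code of your own. Each camera call takes 0.05 s, during which the arm holds its last target.

## Task

Finish the junction box on the plywood sample board: set the deep extension collar on the fixed box and the shallow clip frame on the collar, each turned so that all its lugs drop fully home in the notches below, then put the cover on and press it down until it has clicked home along all four edges. Leave the other goods on the counter standing and lying where they are.

Things in the scene. Friction and masses are not known exactly. Their poses are not given: they have to be found in the camera images.
- sample_board: Fixed plywood board 260 x 190 x 12 mm, place and turn vary, carrying the white fixed junction box; origin under its centre, z up. On it too, all lower than the box's rim: a switch 70 x 46 x 26 mm (at x -60, y 62 mm), an outlet 60 x 36 x 20 mm (x 55, y 64) and a grey 20 mm conduit from the box's +x end.
- base_rim (a point): Centre of the open top of the fixed box, at rim height, 52 mm above the counter. Box 104 mm along x, 50 along y, walls 5; +x points to the conduit. Notches through the rim, 7.5 mm deep, 3 mm wider than the lugs: 25 mm wide in mid +x end wall, 13 mm in mid -x end wall, 15 mm in each long wall at x = +25 mm.
- deep_collar: Deep extension collar: loose white plastic ring, open above and below, outline 104 (x) x 50 mm as the box, walls 5 mm thick and 30 high, standing on 6 mm lugs (36 in all), 70 g. Origin at its centre, level with the lug tips. Its top rim has the same notches as the box. A round-nosed index rib, 14 mm wide, stands 9 mm out from the +x end. Lies any way round.
- collar_rim (a point): Centre of the deep collar's top rim, 36 mm above its origin, axes as the collar's. Home on the box, the walls rest on the box's rim and the collar's origin is 6 mm below that rim.
- collar_rib (a point): Nose of the deep collar's index rib, at rim height: 61 mm along +x from its centre. Lugs of the collar, under its walls: 6 mm long, flush with the 5 mm walls, corners rounded: 22 mm wide in mid +x end wall, 10 mm in mid -x end wall, 12 mm in each long wall at x = +25 mm. So it goes home one way round only, +x end over +x end; turned half round it stays 6 mm too high.
- clip_frame: Clip frame: loose white plastic ring like the deep collar, same outline, walls and index rib on the +x end, but shallow: walls 18 mm high on 6 mm lugs (24 in all), 50 g; plain top rim without notches; a rounded catch ridge inside each wall, 2.5 mm proud, centred 5 mm below the rim. Origin at its centre, level with the lug tips. Lies any way round.
- frame_rim (a point): Centre of the clip frame's top rim, 24 mm above its origin, axes as the frame's. Home on the collar, the frame's origin is 6 mm below the collar's rim.
- frame_rib (a point): Nose of the clip frame's index rib, at rim height: 61 mm along +x from its centre. Lugs of the frame, under its walls: 6 mm long, flush with the 5 mm walls, corners rounded: 22 mm wide in mid +x end wall, 10 mm in mid -x end wall, 12 mm in each long wall at x = +25 mm. So it goes home one way round only, +x end over +x end; turned half round it stays 6 mm too high.
- cover: Snap cover: loose white plate 108 (x) x 54 x 6 mm, 70 g, with an 11 mm sprung clip leg under mid edge all round and 9.5 mm locating pegs in the corners; origin at centre, level with the leg tips, plate from z 11 to 17. Either way round the legs go inside the frame and rest on its ridges, plate 7 mm above the rim; pressed with 8 to 20 N the clips snap past and the plate rests on the rim. One edge may click first.
- edge_px (a point): Underside of the cover's plate at the middle of its +x edge, 11 mm above the cover's origin; level with the frame's rim when that edge has clicked home.
- edge_nx (a point): Underside of the cover's plate at the middle of its -x edge, 11 mm above the cover's origin; level with the frame's rim when that edge has clicked home.
- edge_py (a point): Underside of the cover's plate at the middle of its +y edge, 11 mm above the cover's origin; level with the frame's rim when that edge has clicked home.
- edge_ny (a point): Underside of the cover's plate at the middle of its -y edge, 11 mm above the cover's origin; level with the frame's rim when that edge has clicked home.
- spray_can: Bystander: spray can standing upright, 53 mm across, 188 mm high; origin at the centre of its foot.
- screw_carton: Bystander: small carton of screws, 78 (x) x 50 x 38 mm high; origin under its centre.
- hose_fitting: Bystander: brass hose fitting standing up, 34 mm across, 30 mm high; origin under its centre.
- padlock: Bystander: brass padlock lying flat, 64 mm long along x with its shackle, 34 mm wide, 18 mm high; origin under the middle of its body.
- screwdriver: Bystander: screwdriver lying along its x axis, 190 mm long, handle 26 mm thick; origin under its middle.
- square_collar: Bystander: collar of another kind of box, a square white plastic ring 70 x 70 mm, 22 mm high, without lugs; origin under its centre.
- filler_jar: Bystander: white jar standing up, 64 mm across, 75 mm high; origin under its centre.
Not all that is in view belongs to the job. Leave any black or purple look-alike of the clip_frame alone.

How it is judged (in metres and radians):
On the way, in this order (a step that is already met when the one before it is completed fails the run):
1. the deep collar is home on the box, lugs in the notches (z of deep_collar in the frame of base_rim between -0.008 and -0.0045 m and horizontal distance between deep_collar and base_rim below 0.0035 m and angle between the x axis of deep_collar and the x axis of base_rim, either way round below 0.07 rad and angle between the z axis of deep_collar and the z axis of base_rim, either way round below 0.03 rad and x of collar_rib in the frame of base_rim above 0.04 m), for 0.2 s.
2. the clip frame is home on the deep collar, lugs in the notches (all of step 1 and z of clip_frame in the frame of collar_rim between -0.008 and -0.0045 m and horizontal distance between clip_frame and collar_rim below 0.0035 m and angle between the x axis of clip_frame and the x axis of collar_rim, either way round below 0.07 rad and angle between the z axis of clip_frame and the z axis of collar_rim, either way round below 0.03 rad and x of frame_rib in the frame of collar_rim above 0.04 m), for 0.2 s.
3. the cover has clicked home on the clip frame along all four edges (all of step 2 and z of edge_px in the frame of frame_rim between -0.0025 and 0.0018 m and z of edge_nx in the frame of frame_rim between -0.0025 and 0.0018 m and z of edge_py in the frame of frame_rim between -0.0025 and 0.0018 m and z of edge_ny in the frame of frame_rim between -0.0025 and 0.0018 m and horizontal distance between cover and frame_rim below 0.003 m and angle between the x axis of cover and the x axis of clip_frame, either way round below 0.06 rad), for 0.2 s.
At the end, for the whole second after the job is handed in: Released and at rest: collar on box and frame on collar, lug tips 4.5 to 8 mm below the rim under them, centred within 3.5 mm, aligned within 0.07 rad, level within 0.03, ribs at the conduit end; cover within 1.8 mm of the frame rim at all four edges, centred within 3 mm, aligned within 0.06 rad (all of step 3 and linear speed of each of deep_collar, clip_frame, cover below 0.02 m/s); the robot touches nothing.
It fails at once if a bystander is pushed or carried more than 25 mm (distance of any of spray_can, screw_carton, hose_fitting, padlock, screwdriver, square_collar, filler_jar from where it was at the start of the episode above 0.025 m).
It fails at once if the spray can, the jar or the brass fitting is knocked over (angle between any of spray_can, filler_jar, hose_fitting's own z axis and vertical above 0.5 rad).
It also fails if it takes over 72 s, if anything falls off the work surface, if the arm or the gripper's body presses on something with over 40 N, if the wrist force passes 120 N, or if a joint passes its speed limit or range.

## Working session

There is one attempt and no reset: what is moved stays moved. The work goes in short steps, Python scripts to look and compute and a tool call to move; the robot and the scene stay as the last step left them, time stands still between calls to the robot, and variables do not carry over. Pictures are saved under pics/ and viewed, and the job is handed in when it is done.

Besides the shell and the picture viewer there is one more tool, called as name(argument=value, ...), one argument or row to a line, values as JSON. move_arm: Moves the arm, as the interface text tells. Its arguments: {"type":"object","properties":{"series":{"type":"array","items":{"type":"array","items":{"type":"number"}}},"grip_force":{"type":"number"}},"required":["series"]}

```bash
mkdir -p pics; ls; python3 - <<'E'
from rig import ctrl,capture
import cv2,pickle
s=ctrl.sense();print(s,ctrl.grasp_offset)
for n in("scene","top"):
    c=capture(n);cv2.imwrite(f"pics/{n}0.png",c["frame"][:,:,::-1]);pickle.dump(c,open(f"{n}0.pkl","wb"));print(n,c["mtx"],c["R"],c["t"])
E
```

```text
pics
{'time_s': 0.0, 'joints': array([-1.53543278e+00,  3.13466298e-01,  1.49843657e+00,  7.00313471e-07,
        1.33096556e+00, -2.23379553e-01]), 'dq': array([-1.23057703e-03,  2.36223403e-03,  3.28751354e-04,  1.54734916e-03,
       -3.95046230e-05,  1.21510044e-03]), 'tau': array([-1.36265626e-04, -4.12269866e+01, -2.59742403e+01, -2.21415885e-04,
        4.21945922e-03, -4.29869985e-06]), 'eef_pos': array([ 134.31776088, -507.22632666,  196.12694537]), 'ee_rot': array([-6.35043068e-04,  9.91642975e-01,  1.29010862e-01,  6.02172072e-05]), 'force': array([ 0.37059938,  0.21232725, -0.57162225]), 'wrist_torque': array([-0.03067974, -0.03350135, -0.03033017]), 'grip_width': 0.9989112978615755} -18.700000000000003
scene [[508.42345283   0.         323.67086195]
 [  0.         508.42345283 236.46277919]
 [  0.           0.           1.        ]] [[ 0.11793992  0.99297709  0.00930939]
 [ 0.72305611 -0.07944698 -0.68620554]
 [-0.68064678  0.08766223 -0.72734813]] [  56.1577727  -303.47410371 1364.8767187 ]
top [[466.60156016   0.         321.23828799]
 [  0.         466.60156016 236.76601329]
 [  0.           0.           1.        ]] [[ 0.03062461 -0.99927318  0.02269894]
 [-0.99534472 -0.03256475 -0.09071064]
 [ 0.09138389 -0.0198153  -0.99561857]] [-148.18955132  462.37653758  988.58259818]
```

View pics/scene0.png

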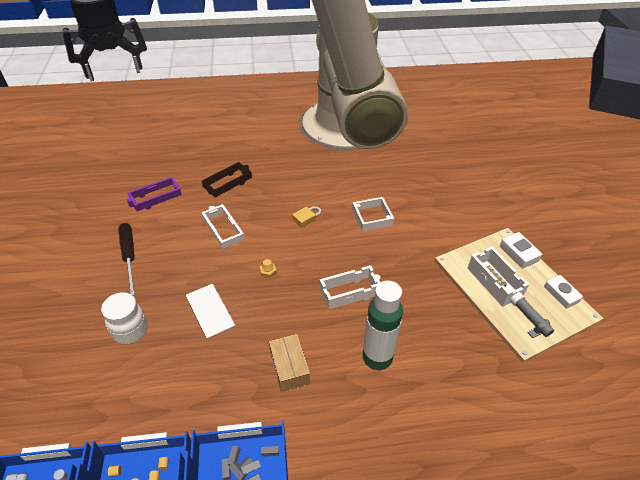

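View pics/top0.png

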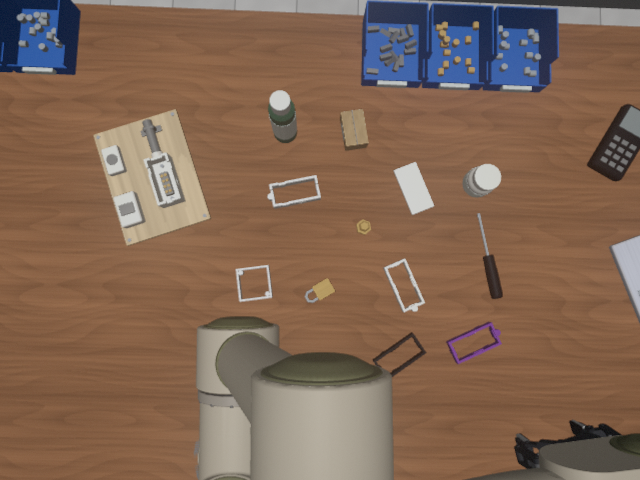

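Overview: the deep collar is the white ring with rim notches at top (295,191) / scene (350,287), next to the spray can. The clip frame is the white ring at top (405,285) / scene (222,225). The cover is the white plate at top (414,188). Black (399,355), purple (474,342) and the square ring (254,283) are not part of the job. I'll confirm in enlarged crops.

```bash
python3 - <<'E'
import cv2,numpy as np
t=cv2.imread("pics/top0.png");s=cv2.imread("pics/scene0.png")
def cr(i,x,y,w,h):return cv2.resize(i[y:y+h,x:x+w],(400,300),interpolation=cv2.INTER_CUBIC)
cv2.imwrite("pics/c1.png",np.vstack([np.hstack([cr(t,255,161,80,60),cr(t,365,255,80,60)]),np.hstack([cr(s,305,250,92,69),cr(s,180,190,88,66)])]))
cv2.imwrite("pics/c2.png",np.vstack([np.hstack([cr(t,85,105,140,105),cr(t,370,155,92,69)]),np.hstack([cr(s,440,225,168,126),cr(s,160,270,100,75)])]))
E
```

```text
(no output)
```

View pics/c1.png

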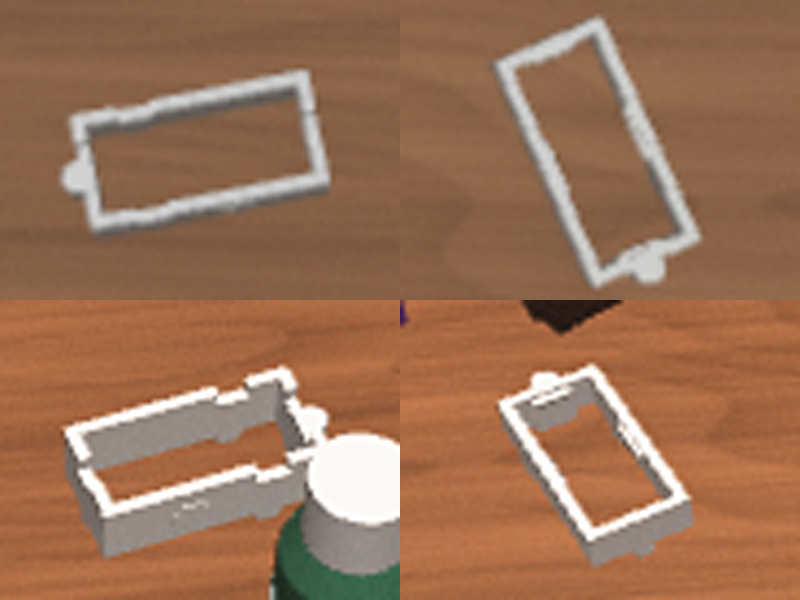

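View pics/c2.png

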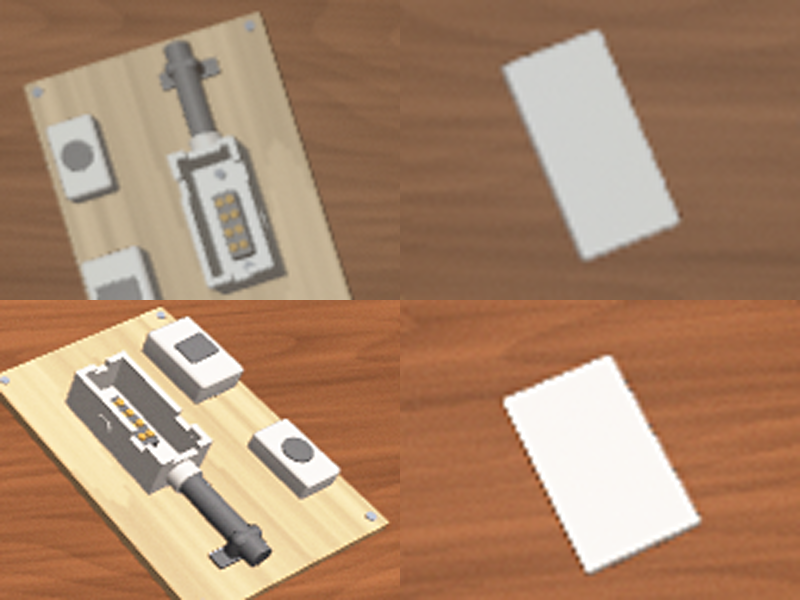

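Crops confirm: the collar is tall with rim notches and its rib points left in the top view, and the frame is shallow with a plain rim and its rib at the lower right. The box's conduit end points up-left. Next I fit poses.

```bash
cat > h.py <<'E'
import numpy as np,cv2,pickle
from scipy.optimize import minimize
from scipy.spatial.transform import Rotation as Ro
def proj(c,P):
    return cv2.projectPoints(np.asarray(P,float).reshape(-1,3),cv2.Rodrigues(c["R"])[0],c["t"],c["mtx"],None)[0].reshape(-1,2)
def unproj(c,uv,z):
    d=np.linalg.inv(c["mtx"])@np.array([uv[0],uv[1],1.]);d=c["R"].T@d;o=-c["R"].T@c["t"]
    return o+d*(z-o[2])/d[2]
def ringpts(kind):
    # signed sample points in part frame at rim height: + rim, - beyond
    pos=[];neg=[]
    hx,hy=52.,25.
    if kind=="cover": hx,hy=54.,27.
    for t in np.linspace(-.94,.94,60):
        for s in(1,-1):
            for ax in(0,1):
                a=(hy if ax==0 else hx)
                L=(hx if ax==0 else hy)
                u=t*L
                # skip notches & rib
                if kind in("deep","box"):
                    if ax==0 and abs(u-25)<10: continue
                    if ax==1 and abs(u)<(15 if s>0 else 9): continue
                if kind!="cover" and ax==1 and s>0 and abs(u)<15: continue
                for d in(-1.2,-2.5,-3.8):
                    if kind=="cover": d=d
                    pos.append((u,s*(a+d)) if ax==0 else (s*(a+d),u))
                for d in(1.2,2.5)+(() if kind=="cover" else(-6.2,-7.5)):
                    neg.append((u,s*(a+d)) if ax==0 else (s*(a+d),u))
    return np.array(pos),np.array(neg)
def score(p,kind,z,cams):
    x,y,th=p;c,s=np.cos(th),np.sin(th);Rm=np.array([[c,-s],[s,c]]);S=0
    pos,neg=ringpts(kind)
    for cam in cams:
        g=cv2.GaussianBlur(cam["frame"][:,:,2],(0,0),.6).astype(np.float32)
        v=[]
        for q in(pos,neg):
            w=q@Rm.T+[x,y];uv=proj(cam,np.c_[w,np.full(len(w),z)]).astype(np.float32)
            v.append(cv2.remap(g,uv[:,0].reshape(-1,1),uv[:,1].reshape(-1,1),cv2.INTER_LINEAR).mean())
        S+=v[0]-v[1]
    return S
def fit(kind,z,cams,p0):
    best=None
    p0=np.array(p0,float)
    for dx in(-3,0,3):
      for dy in(-3,0,3):
        r=minimize(lambda q:-score([q[0],q[1],q[2]/50],kind,z,cams),[p0[0]+dx,p0[1]+dy,p0[2]*50],method="Nelder-Mead",options=dict(xatol=.02,fatol=.001,initial_simplex=None))
        if best is None or r.fun<best.fun:best=r
    return np.array([best.x[0],best.x[1],best.x[2]/50]),-best.fun
E
python3 - <<'E'
from h import *
T=pickle.load(open("top0.pkl","rb"));S=pickle.load(open("scene0.pkl","rb"))
# top pixel guesses: centre, +x end
G=dict(deep=((295,191),(269,196),36),frame=((405,285),(415,309),24),cover=((414,188),(424,212),17),box=((163,180),(154,157),52))
for k,(c,e,z) in G.items():
    a=unproj(T,c,z);b=unproj(T,e,z);th=np.arctan2(*(b-a)[[1,0]])
    for nm,cams in(("T",[T]),("S",[S]),("TS",[T,S])):
        p,f=fit(k,z,cams,[a[0],a[1],th]);print(k,nm,p.round(3),round(f,1))
for n,uv,z in(("can",(285,135),0),("can top",(280,101),188),("fit",(364,227),30),("padlock",(323,289),18),("carton",(354,128),38),("jar",(487,176),75),("square",(254,283),22),("sdtip",(479,215),10),("sdh",(493,280),20),("blk",(399,355),24)):print(n,unproj(T,uv,z).round())
E
```

```text
deep T [564.021 -72.499   1.8  ] 66.7
deep S [562.239 -73.993   1.802] 89.1
deep TS [562.896 -73.391   1.8  ] 141.1
frame T [ 368.682 -315.017   -2.702] 65.3
frame S [ 366.749 -316.467   -2.703] 85.4
frame TS [ 367.642 -315.881   -2.703] 141.4
cover T [ 582.988 -334.133   -2.732] 89.3
cover S [ 582.386 -335.756   -2.731] 137.6
cover TS [ 582.689 -335.25    -2.733] 220.5
box T [5.76973e+02 2.08262e+02 3.53000e-01] 42.6
box S [5.75505e+02 2.06349e+02 3.50000e-01] 65.4
box TS [5.76129e+02 2.07060e+02 3.52000e-01] 99.8
can [697. -45.   0.]
can top [702. -46. 188.]
fit [ 490. -225.   30.]
padlock [ 354. -141.   18.]
carton [ 706. -197.   38.]
jar [ 601. -476.   75.]
square [363.   7.  22.]
sdtip [ 528. -483.   10.]
sdh [ 385. -510.   20.]
blk [ 220. -306.   24.]
```

```bash
cat > go.py <<'E'
import sys
from h import *
from rig import ctrl
def down(psi):
    c,s=np.cos(psi),np.sin(psi);return np.array([[c,s,0],[s,-c,0],[0,0,-1.]])
def plan(x,y,z,psi):
    s=ctrl.sense();q=s["ee_rot"];R=Ro.from_quat([q[1],q[2],q[3],q[0]]).as_matrix()
    rv=Ro.from_matrix(R.T@down(psi)).as_rotvec();sh=R.T@(np.array([x,y,z])-s["eef_pos"])/10
    return "turn",rv.round(3).tolist(),"shift",sh.round(2).tolist()
def state():
    s=ctrl.sense();q=s["ee_rot"];R=Ro.from_quat([q[1],q[2],q[3],q[0]]).as_matrix()
    print("t",round(s["time_s"],2),"tcp",s["eef_pos"].round(2),"psi",round(np.arctan2(R[1,0],R[0,0]),4),"tilt",R[:2,2].round(4),"F",s["force"].round(1),"w",round(s["grip_width"],3),"j",s["joints"].round(2))
if __name__=="__main__":
    state();a=list(map(float,sys.argv[1:]));print(plan(*a))
E
python3 go.py 562.9 -73.4 130 1.80
```

```text
t 0.1 tcp [ 134.32 -507.27  196.21] psi 0.2588 tilt [-0.0001  0.0011] F [0.1 0.7 0.6] w 0.999 j [-1.54  0.31  1.5  -0.    1.33 -0.22]
('turn', [-0.001, -0.001, -1.541], 'shift', [52.53, -30.97, 6.67])
```

move_arm(
  series=[
    [0,0,-0.12,3.5,-2.1,0.5,1],
    [0,0,-0.24,7,-4.2,1,1],
    [0,0,-0.36,10.5,-6.3,1.4,1],
    [0,0,-0.48,14,-8.4,1.8,1],
    [0,0,-0.6,17.5,-10.4,2.2,1],
  ],
  grip_force=40,
)

```text
time_s: 0.52
eef_pos: [277.7, -360.1, 174.0]
ee_rot: [-0.001, 0.908, 0.419, 0.0]
force: [0.1, -0.3, 0.1]
grip_width: 0.999
```

```bash
python3 go.py 562.9 -73.4 130 1.80
```

```text
t 0.52 tcp [ 277.74 -360.08  174.02] psi 0.8642 tilt [-0.0001  0.0015] F [ 0.1 -0.3  0.1] w 0.999 j [-1.17  0.18  1.73  0.    1.23 -0.47]
('turn', [-0.001, -0.002, -0.936], 'shift', [40.31, 3.08, 4.44])
```

move_arm(
  series=[
    [0,0,-0.12,4.0,0.3,0.5,1],
    [0,0,-0.24,8,0.6,1,1],
    [0,0,-0.36,12,0.9,1.4,1],
    [0,0,-0.48,16,1.2,1.8,1],
    [0,0,-0.6,20,1.5,2.2,1],
  ],
)

```text
time_s: 0.93
eef_pos: [419.9, -215.8, 151.9]
ee_rot: [-0.001, 0.742, 0.671, 0.0]
force: [0.5, -1.0, 0.3]
grip_width: 1.001
```

```bash
python3 go.py 562.9 -73.4 110 1.80
```

```text
t 0.93 tcp [ 419.95 -215.85  151.93] psi 1.4701 tilt [-0.0003  0.0017] F [ 0.5 -1.   0.3] w 1.001 j [-0.72  0.24  1.72  0.    1.19 -0.62]
('turn', [-0.0, -0.002, -0.33], 'shift', [15.6, 12.79, 4.21])
```

move_arm(
  series=[
    [0,0,-0.1,3.1,2.5,0.8,1],
    [0,0,-0.2,6.2,5.1,1.6,1],
    [0,0,-0.33,9.3,7.7,2.5,1],
    [0,0,-0.33,12.5,10.2,3.4,1],
    [0,-0.002,-0.33,15.6,12.79,4.21,1],
  ],
)

```text
time_s: 1.35
eef_pos: [563.7, -71.4, 109.1]
ee_rot: [-0.0, 0.621, 0.784, -0.0]
force: [-0.4, -0.9, 0.7]
grip_width: 1.001
```

```bash
python3 go.py 562.9 -73.4 6 1.80; python3 - <<'E'
from rig import capture
import cv2
for n in("scene","top"):
    c=capture(n);cv2.imwrite(f"pics/{n}1.png",c["frame"][:,:,::-1])
E
```

```text
t 1.35 tcp [563.7  -71.43 109.13] psi 1.8012 tilt [-0.0011 -0.0001] F [-0.4 -0.9  0.7] w 1.001 j [-0.33  0.49  1.48 -0.    1.17 -0.56]
('turn', [-0.001, -0.0, 0.001], 'shift', [-0.18, -0.11, 10.31])
```

View pics/scene1.png

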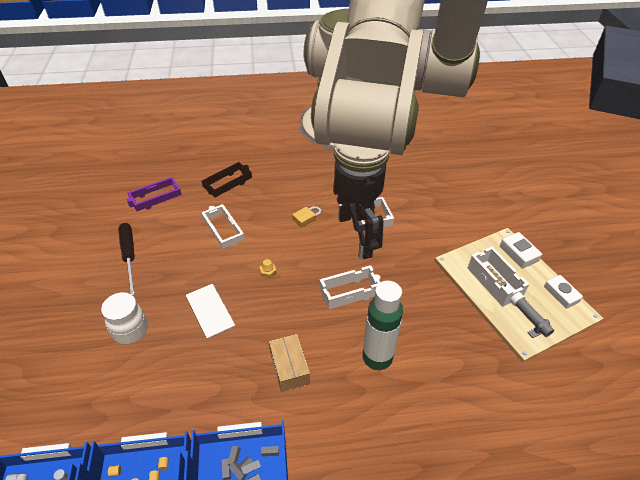

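View pics/top1.png

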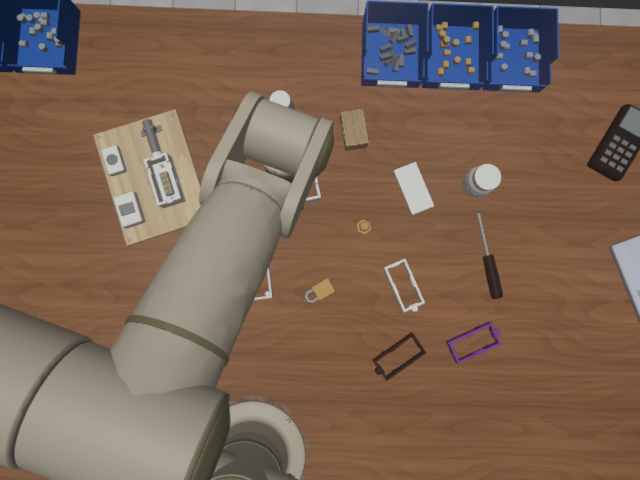

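move_arm(
  series=[
    [0,0,0,-0.18,-0.11,3,1],
    [0,0,0,-0.18,-0.11,6,1],
    [0,0,0,-0.18,-0.11,9,1],
    [0,0,0,-0.18,-0.11,10.31,1],
    [0,0,0,-0.18,-0.11,10.31,1],
  ],
)

```text
time_s: 1.87
eef_pos: [561.2, -70.8, 1.6]
ee_rot: [-0.004, 0.62, 0.785, -0.001]
force: [0.1, 0.1, 0.5]
grip_width: 1.002
```

```bash
python3 go.py 562.9 -73.4 6 1.80; python3 - <<'E'
from h import *
from rig import capture
for n in("scene",):
    c=capture(n);f=c["frame"][200:335,270:450,::-1].copy();cv2.imwrite(f"pics/{n}2.png",cv2.resize(f,(800,600),interpolation=cv2.INTER_CUBIC))
E
```

```text
t 1.87 tcp [561.17 -70.82   1.56] psi 1.8047 tilt [-0.0085  0.0034] F [0.1 0.1 0.5] w 1.002 j [-0.33  0.63  1.57  0.    0.95 -0.57]
('turn', [-0.008, -0.005, 0.005], 'shift', [-0.29, 0.11, -0.45])
```

View pics/scene2.png

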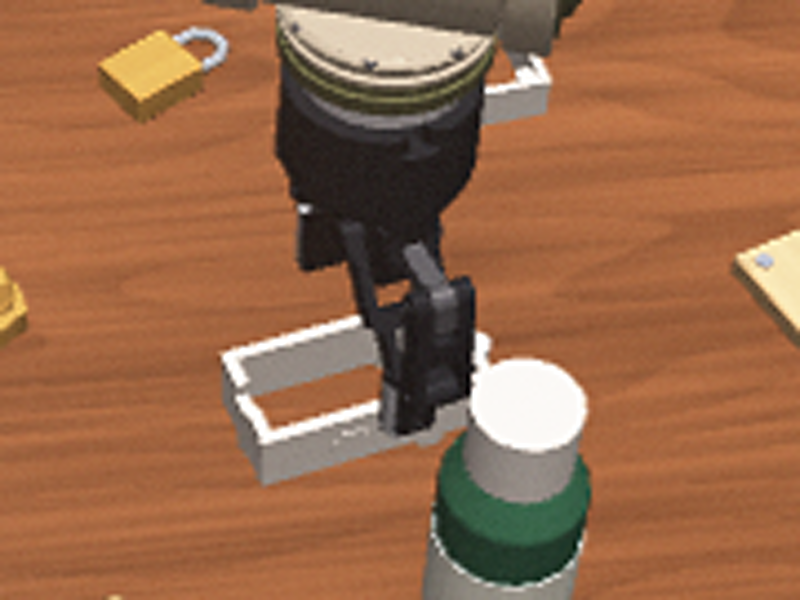

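```bash
python3 - <<'E'
from h import *
from rig import capture
from go import state
state()
c=capture("scene");f=cv2.resize(c["frame"][200:335,270:450,::-1],(800,600),interpolation=cv2.INTER_CUBIC)
def dr(P,col):
    for u in (proj(c,P)-[270,200])*800/180: cv2.circle(f,(int(u[0]),int(u[1])),4,col,-1)
th=1.8;Rm=np.array([[np.cos(th),-np.sin(th)],[np.sin(th),np.cos(th)]])
def w(x,y,z): return np.r_[np.array([562.9,-73.4])+Rm@[x,y],z]
dr([w(52,25,36),w(-52,25,36),w(-52,-25,36),w(52,-25,36),w(61,0,36)],(0,0,255))
dr([w(0,0,36)],(0,255,0))
dr([w(11,-42,3),w(-11,-42,3),w(11,-42,36),w(-11,-42,36)],(255,0,0))
cv2.imwrite("pics/scene3.png",f)
E
```

```text
t 1.92 tcp [562.54 -71.24   3.78] psi 1.8047 tilt [-0.0051  0.0023] F [0.4 0.3 0.5] w 1.002 j [-0.33  0.62  1.57  0.    0.95 -0.57]
```

View pics/scene3.png

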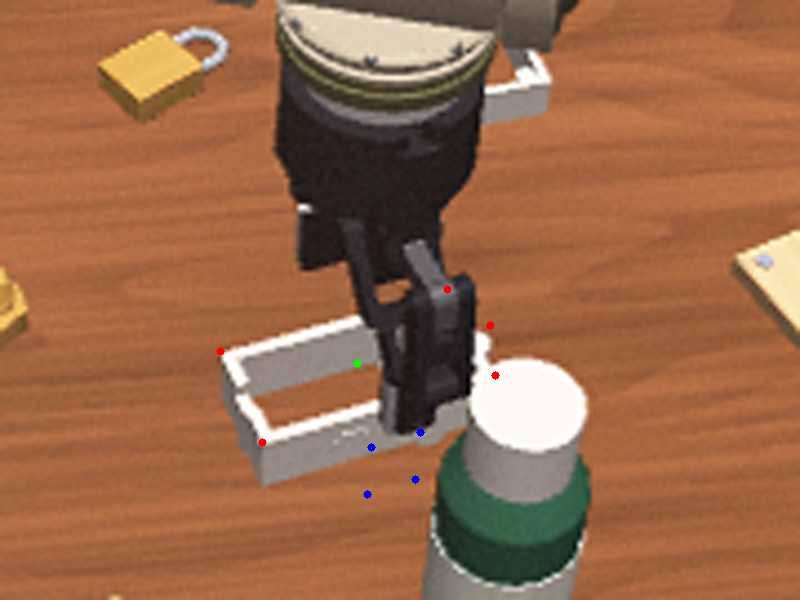

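```bash
python3 - <<'E'
from h import *
from rig import capture
from go import state
c=capture("scene");k=4
f=cv2.resize(c["frame"][165:315,290:490,::-1],(800,600),interpolation=cv2.INTER_CUBIC)
state()
def dr(P,col):
    for u in (proj(c,P)-[290,165])*4: cv2.circle(f,(int(u[0]),int(u[1])),3,col,-1)
th=1.8;Rm=np.array([[np.cos(th),-np.sin(th)],[np.sin(th),np.cos(th)]])
def w(x,y,z): return np.r_[np.array([562.9,-72.4])+Rm@[x,y],z]
dr([w(0,0,z) for z in range(4,200,20)],(0,255,0))
dr([w(x,s*42.5,z) for z in range(4,80,15) for s in(-1,1) for x in(-11,11)],(255,0,0))
cv2.imwrite("pics/scene4.png",f)
E
```

```text
t 2.02 tcp [564.13 -71.56   5.97] psi 1.805 tilt [-0.0007  0.0008] F [ 0.7 -1.   0.5] w 1.001 j [-0.33  0.62  1.57  0.    0.95 -0.57]
```

View pics/scene4.png

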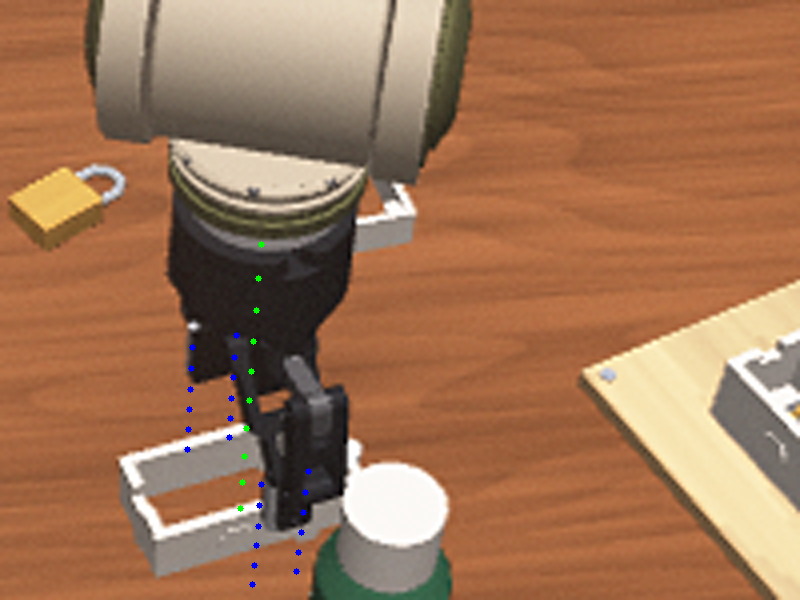

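```bash
python3 - <<'E'
from h import *
from rig import capture
from go import state
c=capture("scene")
f=cv2.resize(c["frame"][225:315,310:430,::-1],(800,600),interpolation=cv2.INTER_CUBIC)
f=cv2.convertScaleAbs(f,alpha=1.8,beta=30)
state()
cv2.imwrite("pics/scene5.png",f)
E
```

```text
t 2.07 tcp [564.34 -71.57   6.27] psi 1.805 tilt [-0.      0.0005] F [-0.3 -0.1 -0. ] w 1.0 j [-0.33  0.62  1.57  0.    0.95 -0.57]
```

View pics/scene5.png

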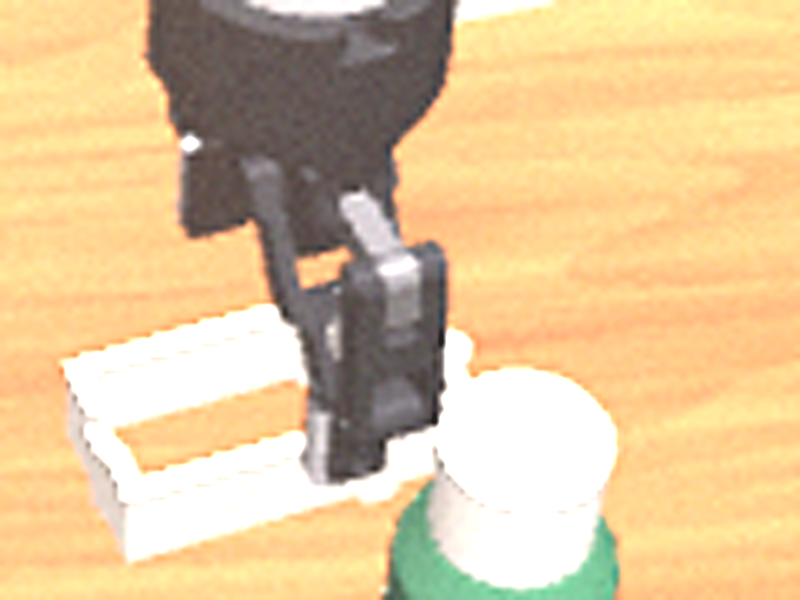

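```bash
python3 - <<'E'
from h import *
c=pickle.load(open("scene0.pkl","rb"))
f=cv2.resize(c["frame"][0:90,50:170,::-1],(800,600),interpolation=cv2.INTER_CUBIC)
f=cv2.convertScaleAbs(f,alpha=1.8,beta=30)
def dr(P,col):
    for u in (proj(c,P)-[50,0])*6.667: cv2.circle(f,(int(u[0]),int(u[1])),4,col,-1)
p=np.array([134.3,-507.2,196.2]);th=.2588
for i,z in enumerate(range(0,140,20)):
    dr([p+[0,0,z]],(0,255,0))
    for s in(-1,1):
        for a in(-11,11):
            y=np.array([np.sin(th),-np.cos(th),0])*s*42.5;x=np.array([np.cos(th),np.sin(th),0])*a
            dr([p+x+y+[0,0,z]],(255,0,0) if s>0 else (0,0,255))
cv2.imwrite("pics/s0f.png",f)
E
```

```text
(no output)
```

View pics/s0f.png

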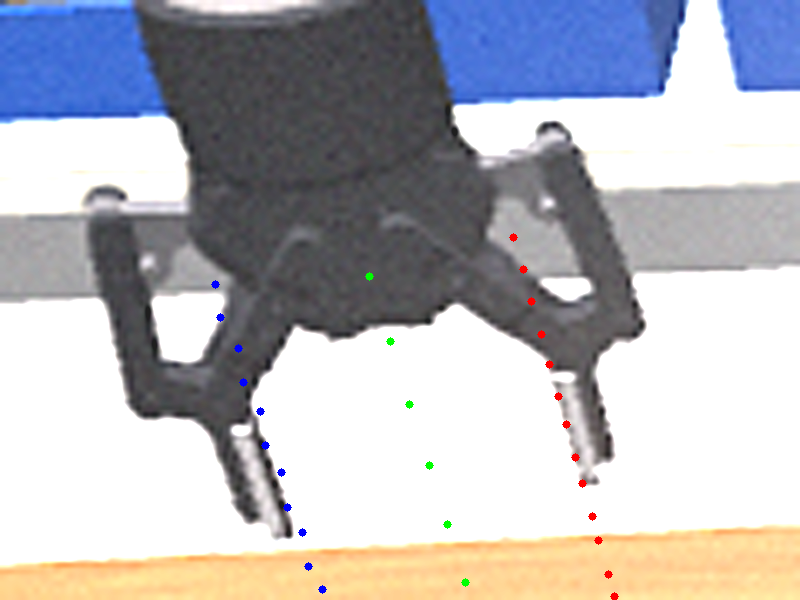

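```bash
python3 - <<'E'
from h import *
c=pickle.load(open("scene0.pkl","rb"))
o=-c["R"].T@c["t"];print(o)
th=1.805;ex=np.array([np.cos(th),np.sin(th),0]);ey=np.array([np.sin(th),-np.cos(th),0])
p=np.array([564.3,-71.6,6.3])
def ray(u,v):return c["R"].T@np.linalg.inv(c["mtx"])@[u,v,1]
for nm,(a,b) in dict(padbotL=(305,470),tipbot=(345,483),tipR=(385,470),finR=(445,410),top=(345,255),topR=(445,245)).items():
    d=ray(a/6.667+310,b/6.667+225)
    for off in(0,25,42,57):
        t=(off-(o-p)@ey)/(d@ey);q=o+t*d-p;print(nm,off,"along",round(q@ex,1),"z",round(q[2],1))
E
```

```text
[1141.80450113 -199.52162215  783.97212182]
padbotL 0 along 11.3 z -16.3
padbotL 25 along -1.4 z 21.0
padbotL 42 along -10.0 z 46.4
padbotL 57 along -17.6 z 68.8
tipbot 0 along 24.8 z -28.8
tipbot 25 along 11.5 z 9.1
tipbot 42 along 2.4 z 34.9
tipbot 57 along -5.6 z 57.6
tipR 0 along 37.6 z -28.2
tipR 25 along 23.6 z 9.7
tipR 42 along 14.2 z 35.4
tipR 57 along 5.8 z 58.1
finR 0 along 55.0 z -7.0
finR 25 along 40.2 z 29.8
finR 42 along 30.2 z 54.9
finR 57 along 21.4 z 77.0
top 0 along 17.4 z 77.7
top 25 along 4.4 z 110.6
top 42 along -4.4 z 132.9
top 57 along -12.2 z 152.7
topR 0 along 47.8 z 69.8
topR 25 along 33.4 z 103.1
topR 42 along 23.6 z 125.7
topR 57 along 15.0 z 145.7
```

```bash
python3 - <<'E'
from h import *
c=pickle.load(open("scene0.pkl","rb"))
im=cv2.imread("pics/scene1.png")
x0,y0=300,150
f=cv2.resize(im[y0:y0+120,x0:x0+160],(800,600),interpolation=cv2.INTER_CUBIC)
f=cv2.convertScaleAbs(f,alpha=1.8,beta=30)
def dr(P,col):
    for u in (proj(c,P)-[x0,y0])*5: cv2.circle(f,(int(u[0]),int(u[1])),4,col,-1)
p=np.array([563.7,-71.4,109.1]);th=1.801
for i,z in enumerate(range(0,140,20)):
    dr([p+[0,0,z]],(0,255,0))
    for s in(-1,1):
        for a in(-11,11):
            y=np.array([np.sin(th),-np.cos(th),0])*s*42.5;x=np.array([np.cos(th),np.sin(th),0])*a
            dr([p+x+y+[0,0,z]],(255,0,0) if s>0 else (0,0,255))
cv2.imwrite("pics/s1f.png",f)
E
```

View pics/s1f.png

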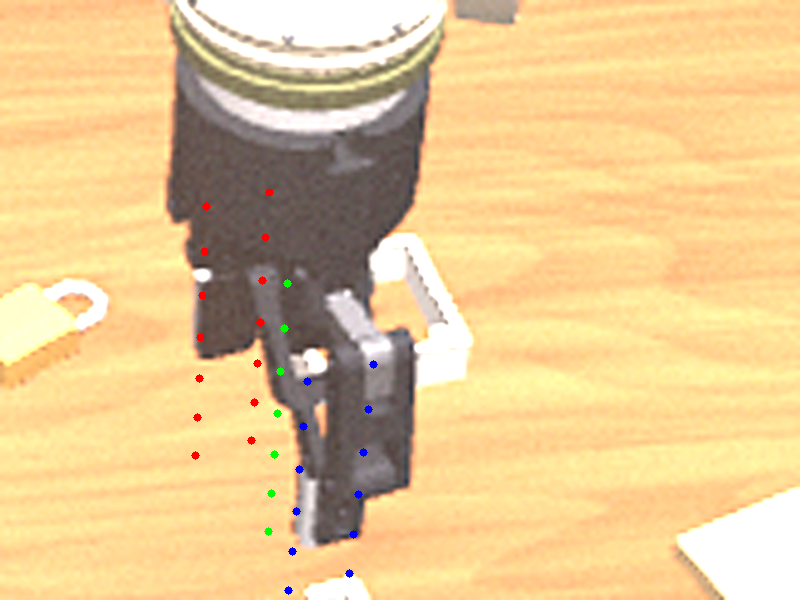

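```bash
python3 - <<'E'
from h import *
from rig import capture
a=cv2.imread("pics/scene0.png");b=capture("scene")["frame"][:,:,::-1]
f=np.hstack([cv2.resize(i[225:315,310:400],(400,400),interpolation=cv2.INTER_CUBIC) for i in(a,b)])
cv2.imwrite("pics/cmp.png",f)
E
```

```text
(no output)
```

View pics/cmp.png

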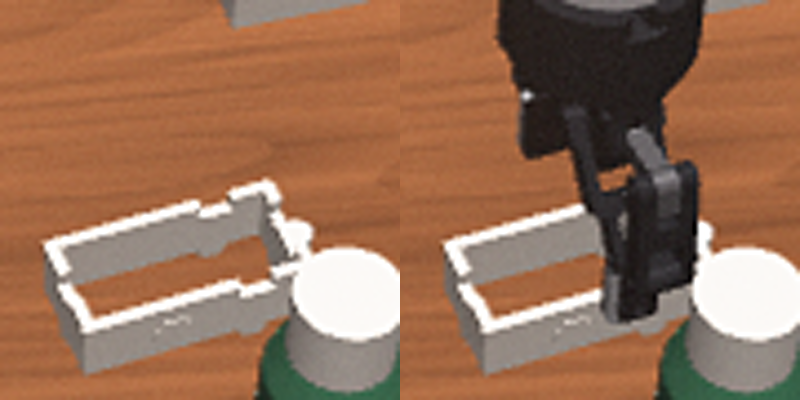

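```bash
python3 - <<'E'
from h import *
c=pickle.load(open("scene0.pkl","rb"))
o=-c["R"].T@c["t"]
def ray(u,v):return c["R"].T@np.linalg.inv(c["mtx"])@[u,v,1]
def an(p,th,pts,x0,y0,k):
    ex=np.array([np.cos(th),np.sin(th),0]);ey=np.array([np.sin(th),-np.cos(th),0])
    for a,b,offs in pts:
        d=ray(a/k+x0,b/k+y0)
        for off in offs:
            t=(off-(o-p)@ey)/(d@ey);q=o+t*d-p;print((a,b),off,"along",round(q@ex,1),"z",round(q[2],1))
print("start");an(np.array([134.3,-507.2,196.2]),.2588,[(283,537,(42,)),(595,483,(-42,)),(250,520,(50,)),(610,460,(-50,))],50,0,6.667)
# start jaw dir is sideways in view: instead assume along=0
th=.2588;p=np.array([134.3,-507.2,196.2]);ex=np.array([np.cos(th),np.sin(th),0]);ey=np.array([np.sin(th),-np.cos(th),0])
for a,b in[(283,537),(595,483),(205,430),(640,330),(105,195),(552,130)]:
    d=ray(a/6.667+50,b/6.667);t=(-(o-p)@ex)/(d@ex);q=o+t*d-p;print((a,b),"jaw",round(q@ey,1),"z",round(q[2],1))
print("s1");an(np.array([563.7,-71.4,109.1]),1.801,[(297,540,(35,42,)),(320,545,(42,50)),(360,535,(42,50)),(412,488,(57,))],300,150,5)
E
```

```text
start
(283, 537) 42 along 65.8 z 79.1
(595, 483) -42 along 666.1 z 388.5
(250, 520) 50 along 54.0 z 79.8
(610, 460) -50 along 196.5 z 151.8
(283, 537) jaw 47.4 z 45.2
(595, 483) jaw -46.2 z 45.1
(205, 430) jaw 58.2 z 82.5
(640, 330) jaw -71.1 z 91.1
(105, 195) jaw 61.9 z 154.4
(552, 130) jaw -61.0 z 154.2
s1
(297, 540) 35 along -6.0 z 35.8
(297, 540) 42 along -9.5 z 44.7
(320, 545) 42 along -0.9 z 38.9
(320, 545) 50 along -5.0 z 49.3
(360, 535) 42 along 13.6 z 38.4
(360, 535) 50 along 9.2 z 48.7
(412, 488) 57 along 22.0 z 74.2
```

move_arm(
  series=[
    [0,0,0,-0.18,0.1,0.5,1],
    [0,0,0,-0.18,0.1,1,1],
    [0,0,0,-0.18,0.1,1,1],
  ],
)

```text
time_s: 2.37
eef_pos: [565.4, -73.0, -4.4]
ee_rot: [-0.001, 0.62, 0.785, 0.0]
force: [-0.8, 0.4, -0.6]
grip_width: 0.996
```

```bash
python3 go.py 562.9 -73.4 6 1.80; python3 - <<'E'
from h import *
from rig import capture
c=capture("scene");f=c["frame"][225:315,310:430,::-1].copy();cv2.imwrite("pics/s6.png",cv2.resize(f,(800,600),interpolation=cv2.INTER_CUBIC))
E
```

```text
t 2.37 tcp [565.4  -73.05  -4.42] psi 1.8049 tilt [-0.0008  0.0007] F [-0.8  0.4 -0.6] w 0.996 j [-0.33  0.64  1.57  0.    0.93 -0.57]
('turn', [-0.001, -0.001, 0.005], 'shift', [0.02, -0.25, -1.04])
```

View pics/s6.png

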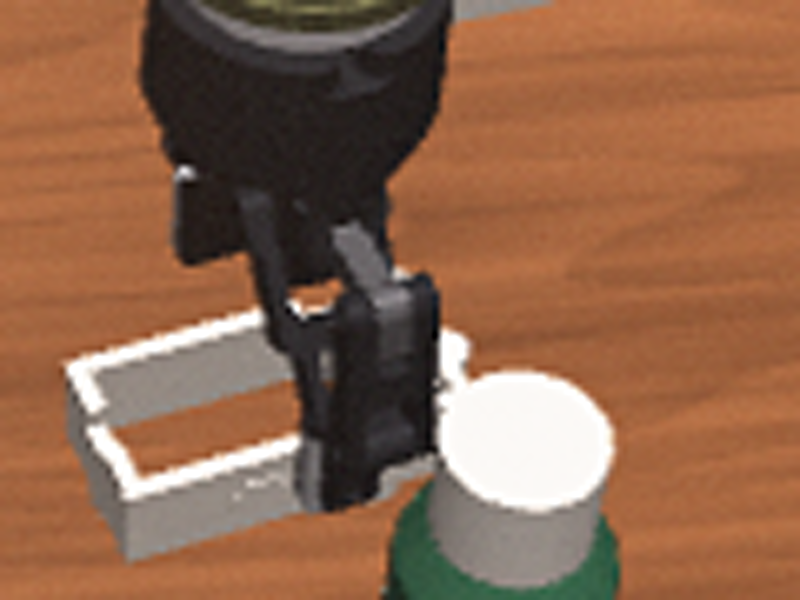

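move_arm(
  series=[
    [0,0,0,0,-0.25,0.5,1],
    [0,0,0,0,-0.25,1,1],
    [0,0,0,0,-0.25,1,1],
  ],
)

```text
time_s: 2.67
eef_pos: [562.2, -73.4, -15.3]
ee_rot: [-0.001, 0.62, 0.785, -0.0]
force: [0.7, 1.0, -0.9]
grip_width: 1.0
```

```bash
python3 go.py 562.9 -73.4 6 1.80; python3 - <<'E'
from h import *
from rig import capture
c=capture("scene");f=c["frame"][225:315,310:430,::-1].copy();cv2.imwrite("pics/s7.png",cv2.resize(f,(800,600),interpolation=cv2.INTER_CUBIC))
E
```

```text
t 2.67 tcp [562.21 -73.36 -15.33] psi 1.8049 tilt [-0.0026  0.0014] F [ 0.7  1.  -0.9] w 1.0 j [-0.34  0.65  1.58  0.    0.91 -0.57]
('turn', [-0.002, -0.002, 0.005], 'shift', [-0.02, 0.06, -2.13])
```

View pics/s7.png

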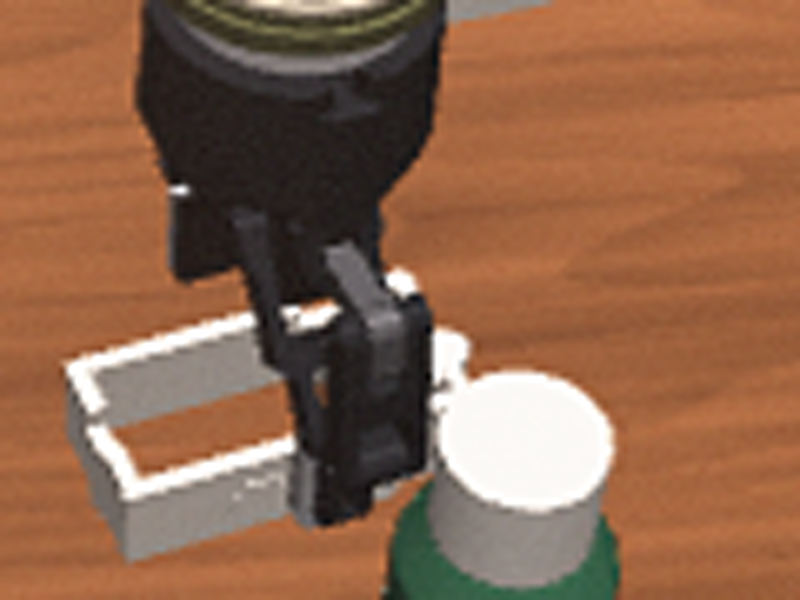

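move_arm(
  series=[
    [0,0,0,0,0,0,0.8],
    [0,0,0,0,0,0,0.6],
    [0,0,0,0,0,0,0.4],
    [0,0,0,0,0,0,0.4],
    [0,0,0,0,0,0,0.4],
  ],
  grip_force=40,
)

```text
time_s: 3.13
eef_pos: [562.8, -73.5, -14.4]
ee_rot: [-0.001, 0.62, 0.785, -0.0]
force: [-0.5, -0.1, 3.2]
grip_width: 0.572
```

```bash
python3 go.py 562.9 -73.4 6 1.80; python3 - <<'E'
from h import *
from rig import capture
c=capture("scene");f=c["frame"][225:315,310:430,::-1].copy();cv2.imwrite("pics/s8.png",cv2.resize(f,(800,600),interpolation=cv2.INTER_CUBIC))
E
```

```text
t 3.13 tcp [562.79 -73.5  -14.43] psi 1.805 tilt [-0.0013  0.001 ] F [-0.5 -0.1  3.2] w 0.572 j [-0.34  0.65  1.58  0.    0.91 -0.57]
('turn', [-0.001, -0.001, 0.005], 'shift', [0.01, 0.01, -2.04])
```

View pics/s8.png

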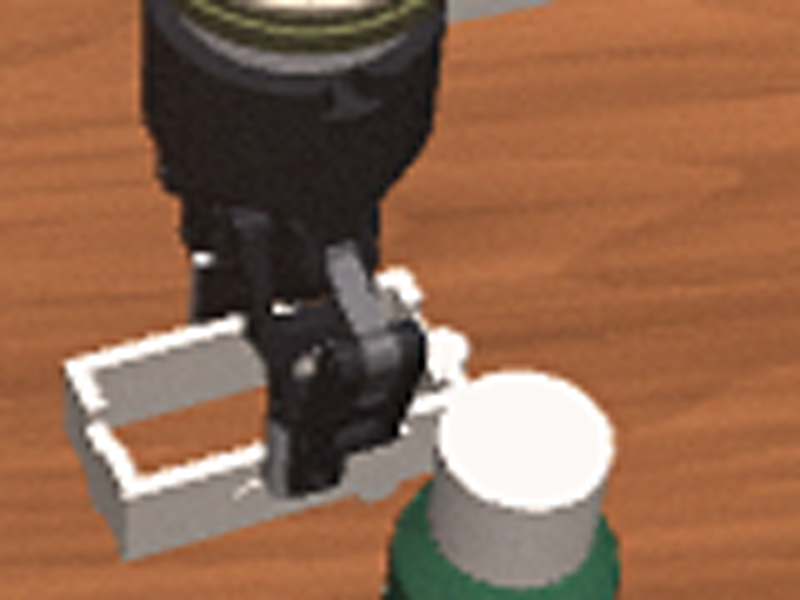

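move_arm(
  series=[
    [0,0,0,0,0,-1.5,0.4],
    [0,0,0,0,0,-4,0.4],
    [0,0,0,0,0,-7,0.4],
    [0,0,0,0,0,-9,0.4],
    [0,0,0,0,0,-9.5,0.4],
  ],
)

```text
time_s: 3.6
eef_pos: [564.4, -74.1, 83.9]
ee_rot: [0.002, 0.62, 0.785, 0.001]
force: [0.6, 0.3, -0.6]
grip_width: 0.568
```

```bash
python3 go.py 576.1 207.1 80 0.352
```

```text
t 3.6 tcp [564.44 -74.06  83.87] psi 1.805 tilt [ 0.0039 -0.0008] F [ 0.6  0.3 -0.6] w 0.568 j [-0.34  0.51  1.51  0.    1.11 -0.57]
('turn', [0.004, -0.001, 1.453], 'shift', [27.08, 7.66, 0.37])
```

move_arm(
  series=[
    [0,0,0.08,1.2,0.3,0,0.4],
    [0,0,0.18,3,0.9,0,0.4],
    [0,0,0.29,5,1.4,0,0.4],
    [0,0,0.4,7.5,2.1,0,0.4],
    [0,0,0.51,10,2.8,0,0.4],
  ],
)

```text
time_s: 4.02
eef_pos: [567.8, 30.7, 82.5]
ee_rot: [0.001, 0.799, 0.601, 0.001]
force: [0.5, -0.2, -0.3]
grip_width: 0.574
```

```bash
python3 go.py 576.1 207.1 80 0.352
```

```text
t 4.02 tcp [567.8   30.66  82.49] psi 1.2888 tilt [ 0.002  -0.0005] F [ 0.5 -0.2 -0.3] w 0.574 j [-0.15  0.52  1.51 -0.    1.11  0.13]
('turn', [0.002, -0.001, 0.937], 'shift', [17.18, -4.11, 0.24])
```

move_arm(
  series=[
    [0,0,0.11,2.5,-0.6,0,0.4],
    [0,0,0.22,5,-1.2,0,0.4],
    [0,0,0.33,7.5,-1.8,0,0.4],
    [0,0,0.44,9.5,-2.3,0,0.4],
    [0,0,0.55,11.5,-2.8,0,0.4],
  ],
)

```text
time_s: 4.43
eef_pos: [572.2, 150.2, 81.1]
ee_rot: [0.0, 0.933, 0.359, -0.0]
force: [0.6, 0.5, -1.2]
grip_width: 0.572
```

```bash
python3 go.py 576.1 207.1 75 0.352
```

```text
t 4.43 tcp [572.17 150.19  81.06] psi 0.7339 tilt [ 0.     -0.0006] F [ 0.6  0.5 -1.2] w 0.572 j [ 0.06  0.56  1.44 -0.    1.14  0.9 ]
('turn', [0.001, 0.0, 0.382], 'shift', [4.1, -3.96, 0.6])
```

move_arm(
  series=[
    [0,0,0.1,1.5,-1.4,0,0.4],
    [0,0,0.2,2.8,-2.7,0.2,0.4],
    [0,0,0.3,3.6,-3.5,0.4,0.4],
    [0,0,0.382,4.1,-3.96,0.6,0.4],
    [0,0,0.382,4.1,-3.96,0.6,0.4],
  ],
)

```text
time_s: 4.85
eef_pos: [575.2, 208.2, 73.2]
ee_rot: [0.0, 0.985, 0.174, -0.001]
force: [0.3, 0.9, -1.0]
grip_width: 0.577
```

move_arm(
  series=[
    [0,0,0,0,0,0,0.4],
  ],
)

```text
time_s: 4.93
eef_pos: [574.9, 208.1, 72.3]
ee_rot: [0.0, 0.984, 0.176, -0.002]
force: [-1.2, -1.0, -0.6]
grip_width: 0.573
```

```bash
python3 go.py 576.1 207.1 75 0.352; python3 - <<'E'
from h import *
from rig import capture
c=capture("scene");pickle.dump(c,open("s9.pkl","wb"));cv2.imwrite("pics/s9.png",cv2.resize(c["frame"][190:340,420:620,::-1],(800,600),interpolation=cv2.INTER_CUBIC))
c=capture("top");pickle.dump(c,open("t9.pkl","wb"));cv2.imwrite("pics/t9.png",c["frame"][:,:,::-1])
E
```

```text
t 4.93 tcp [574.87 208.06  72.33] psi 0.3534 tilt [-0.0036 -0.0012] F [-1.2 -1.  -0.6] w 0.573 j [ 0.16  0.62  1.37 -0.    1.16  1.37]
('turn', [-0.0, 0.004, 0.001], 'shift', [0.08, 0.13, -0.27])
```

View pics/s9.png

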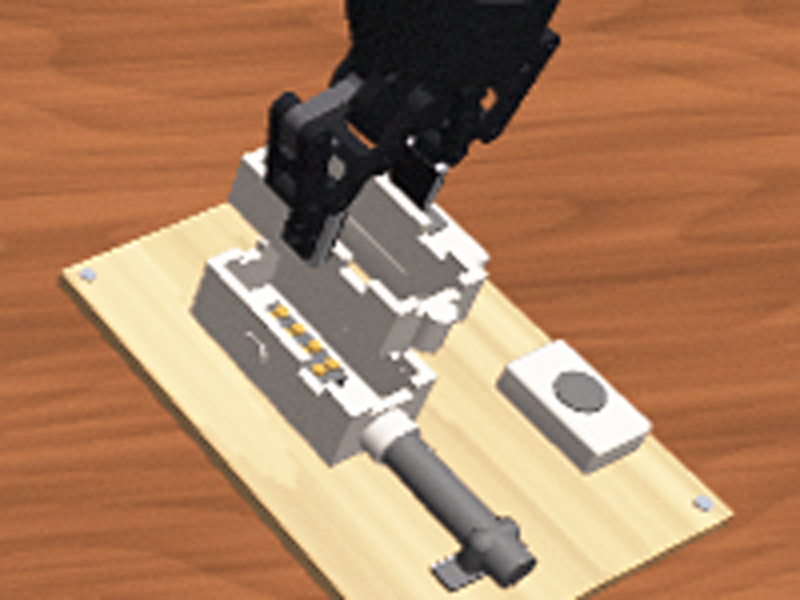

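View pics/t9.png

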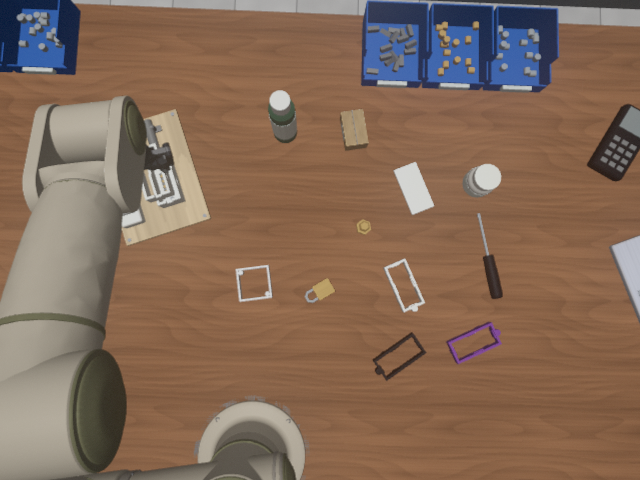

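```bash
cat >> h.py <<'E'
_rp=ringpts
def ringpts(kind):
    if kind.endswith("_h"):
        p,n=_rp(kind[:-2]);f=lambda q:q[(np.abs(q[:,0])>HOLD)]
        return f(p),f(n)
    return _rp(kind)
HOLD=24
E
python3 - <<'E'
from h import *
c=pickle.load(open("s9.pkl","rb"))
for z in(110,116,120,122.7,126,130,136):
    p,f=fit("deep_h",z,[c],[575,208,.353]);print(z,p.round(3),round(f,1))
print(fit("box",52,[pickle.load(open("scene0.pkl","rb"))],[575.5,206.3,.35]))
E
```

```text
110 [5.64246e+02 2.14580e+02 3.47000e-01] 32.9
116 [5.69310e+02 2.10945e+02 3.47000e-01] 36.5
120 [5.72714e+02 2.08363e+02 3.50000e-01] 38.3
122.7 [5.75039e+02 2.06714e+02 3.53000e-01] 39.1
126 [5.77750e+02 2.04894e+02 3.49000e-01] 39.5
130 [5.81103e+02 2.02256e+02 3.53000e-01] 39.2
136 [5.86257e+02 1.98583e+02 3.59000e-01] 37.0
(array([5.75490935e+02, 2.06295889e+02, 3.49419358e-01]), np.float64(65.36480712890625))
```

move_arm(
  series=[
    [0,0,0,0,0.05,0.8,0.4],
    [0,0,0,0.04,0.07,1.8,0.4],
    [0,0,0,0.06,0.09,2.6,0.4],
    [0,0,0,0.06,0.09,2.9,0.4],
    [0,0.003,0,0.06,0.09,2.9,0.4],
  ],
)

```text
time_s: 5.45
eef_pos: [575.0, 206.8, 42.0]
ee_rot: [-0.0, 0.985, 0.175, -0.002]
force: [-0.4, -0.2, -1.5]
grip_width: 0.573
```

move_arm(
  series=[
    [0,0,0,0,0,0,0.4],
    [0,0,0,0,0,0,0.4],
  ],
)

```text
time_s: 5.62
eef_pos: [575.0, 206.8, 42.1]
ee_rot: [-0.0, 0.985, 0.175, -0.002]
force: [-0.1, 0.3, -0.4]
grip_width: 0.576
```

```bash
python3 go.py 575.7 207.4 42 0.351; python3 - <<'E'
from h import *
from rig import capture,ctrl
z=ctrl.sense()["eef_pos"][2]
c=capture("scene");pickle.dump(c,open("s10.pkl","wb"));cv2.imwrite("pics/s10.png",cv2.resize(c["frame"][190:340,420:620,::-1],(800,600),interpolation=cv2.INTER_CUBIC))
for d in(-3,0,3):
    p,f=fit("deep_h",z+50.4+d,[c],[575,208,.353]);print(d,p.round(3),round(f,1))
E
```

```text
t 5.62 tcp [575.02 206.75  42.07] psi 0.3524 tilt [-0.0031 -0.0004] F [-0.1  0.3 -0.4] w 0.576 j [0.15 0.65 1.4  0.   1.09 1.37]
('turn', [-0.001, 0.003, 0.001], 'shift', [0.09, -0.04, 0.01])
-3 [5.72789e+02 2.06917e+02 3.43000e-01] 34.6
0 [5.75243e+02 2.05072e+02 3.45000e-01] 34.5
3 [5.77589e+02 2.03249e+02 3.47000e-01] 34.0
```

View pics/s10.png

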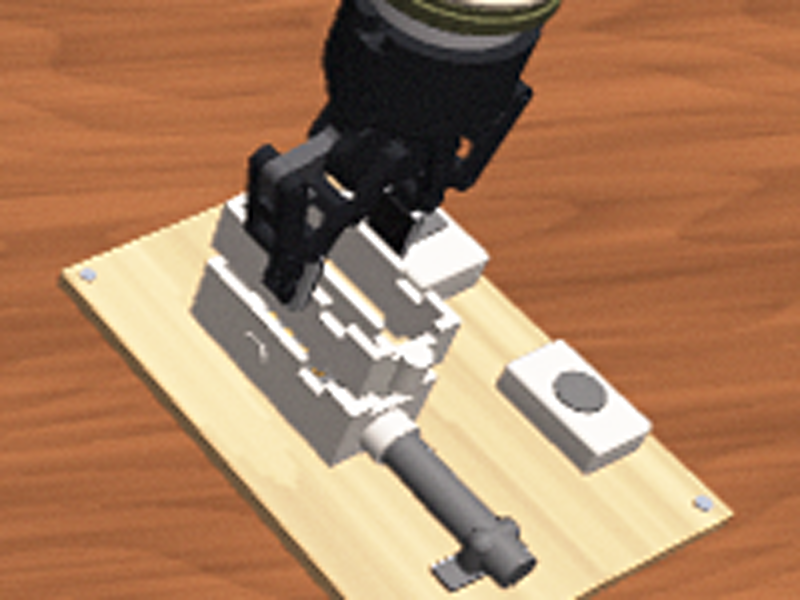

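```bash
python3 go.py 575.3 207.8 37 0.354
```

```text
t 5.67 tcp [575.13 206.82  42.3 ] psi 0.3525 tilt [-0.0027 -0.0003] F [ 0.2  0.2 -0.9] w 0.577 j [0.15 0.65 1.4  0.   1.09 1.37]
('turn', [-0.001, 0.003, -0.002], 'shift', [0.05, -0.09, 0.53])
```

move_arm(
  series=[
    [0,0.003,-0.002,0.05,-0.09,0,0.4],
    [0,0.003,-0.002,0.05,-0.1,0.2,0.4],
    [0,0.003,-0.002,0.05,-0.1,0.4,0.4],
    [0,0.003,-0.002,0.05,-0.1,0.55,0.4],
    [0,0.003,-0.002,0.05,-0.1,0.55,0.4],
  ],
)

```text
time_s: 6.08
eef_pos: [575.0, 207.9, 36.3]
ee_rot: [-0.0, 0.984, 0.176, -0.0]
force: [-0.2, -0.1, -1.2]
grip_width: 0.573
```

```bash
python3 go.py 575.3 207.8 31.6 0.354
```

```text
t 6.08 tcp [575.   207.89  36.32] psi 0.3544 tilt [-0.0006  0.0006] F [-0.2 -0.1 -1.2] w 0.573 j [0.16 0.66 1.4  0.   1.08 1.37]
('turn', [-0.001, 0.0, 0.0], 'shift', [0.03, 0.02, 0.47])
```

move_arm(
  series=[
    [0,0,0,0.03,0.01,0.15,0.4],
    [0,0,0,0.03,0.01,0.3,0.4],
    [0,0,0,0.03,0.01,0.45,0.4],
    [0,0,0,0.03,0.01,0.5,0.4],
    [0,0,0,0.03,0.01,0.5,0.4],
  ],
)

```text
time_s: 6.5
eef_pos: [575.3, 207.9, 31.6]
ee_rot: [-0.0, 0.984, 0.176, -0.0]
force: [-0.9, -1.3, 3.2]
grip_width: 0.572
```

```bash
python3 go.py 575.3 207.8 31.6 0.354; python3 - <<'E'
from h import *
from rig import capture,ctrl
c=capture("scene");pickle.dump(c,open("s11.pkl","wb"));cv2.imwrite("pics/s11.png",cv2.resize(c["frame"][220:310,460:580,::-1],(800,600),interpolation=cv2.INTER_CUBIC))
E
```

```text
t 6.5 tcp [575.32 207.9   31.59] psi 0.3545 tilt [-0.0005  0.0006] F [-0.9 -1.3  3.2] w 0.572 j [0.16 0.66 1.41 0.   1.07 1.37]
('turn', [-0.001, 0.0, 0.0], 'shift', [-0.01, 0.01, -0.0])
```

View pics/s11.png

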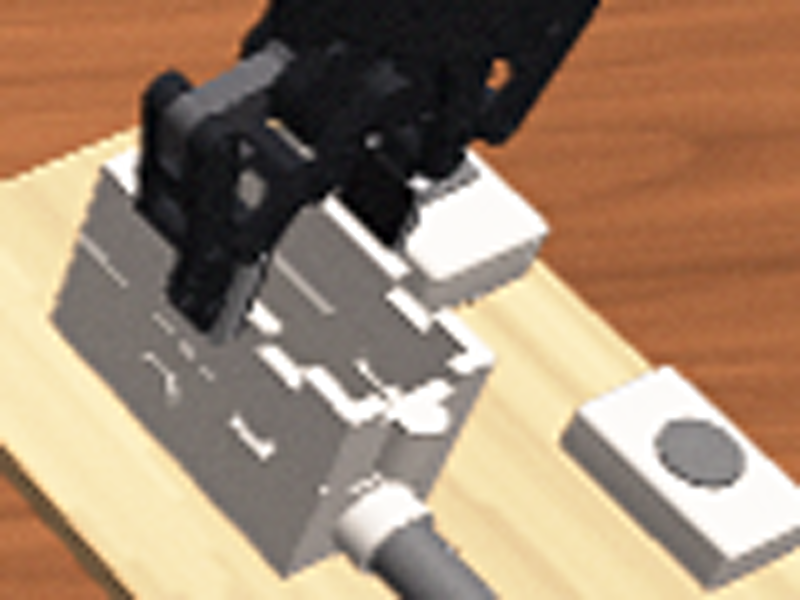

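move_arm(
  series=[
    [0,0,0,0,0,0,0.7],
    [0,0,0,0,0,0,1],
    [0,0,0,0,0,0,1],
    [0,0,0,0,0,-2,1],
    [0,0,0,0,0,-6,1],
  ],
)

```text
time_s: 6.97
eef_pos: [572.8, 207.4, 87.8]
ee_rot: [-0.0, 0.984, 0.176, -0.005]
force: [1.2, 0.4, -0.2]
grip_width: 1.0
```

```bash
python3 go.py 367.6 -315.9 110 0.439;python3 - <<'E'
from h import *
from rig import capture,ctrl
c=capture("scene");pickle.dump(c,open("s12.pkl","wb"));cv2.imwrite("pics/s12.png",cv2.resize(c["frame"][220:310,460:580,::-1],(800,600),interpolation=cv2.INTER_CUBIC))
for z in(82,88): print(fit("deep_h",z,[c],[575.5,206.3,.35]))
E
```

```text
t 6.97 tcp [572.79 207.36  87.83] psi 0.3543 tilt [-0.0096 -0.0008] F [ 1.2  0.4 -0.2] w 1.0 j [0.15 0.6  1.36 0.   1.19 1.37]
('turn', [-0.003, 0.009, -0.085], 'shift', [-37.42, 41.95, -1.98])
(array([5.75305060e+02, 2.06597182e+02, 3.45776107e-01]), np.float64(49.141387939453125))
(array([5.80116857e+02, 2.03180727e+02, 3.46245502e-01]), np.float64(47.627197265625))
```

View pics/s12.png

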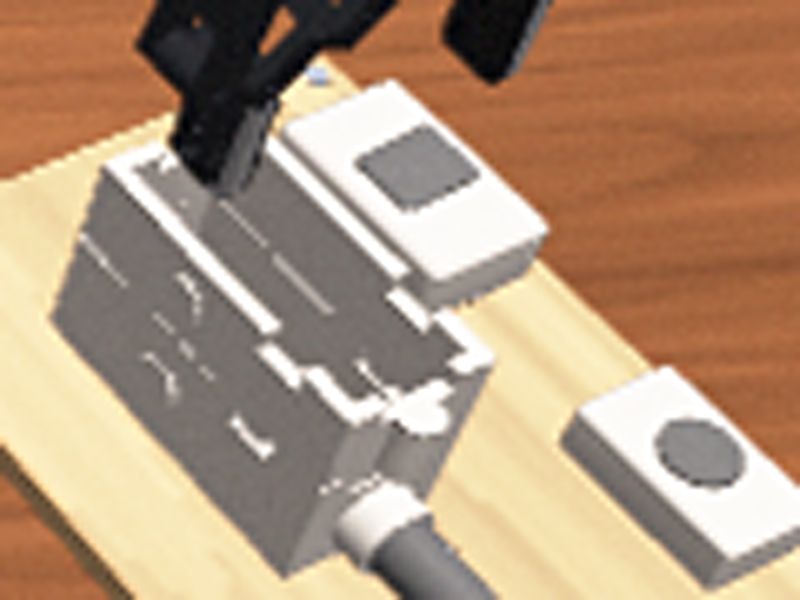

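move_arm(
  series=[
    [0,0.005,0,-1.5,1.7,-1,1],
    [0,0.009,-0.02,-4.2,4.7,-2,1],
    [0,0.009,-0.04,-7,7.8,-2,1],
    [0,0.009,-0.06,-9.8,11,-2,1],
    [0,0.009,-0.085,-12.5,14,-2,1],
  ],
)

```text
time_s: 7.43
eef_pos: [508.2, 32.2, 118.7]
ee_rot: [-0.001, 0.976, 0.219, 0.009]
force: [0.4, 0.1, 0.3]
grip_width: 0.998
```

```bash
python3 go.py 367.3 -315 100 0.439
```

```text
t 7.43 tcp [508.25  32.17 118.67] psi 0.4413 tilt [0.0169 0.005 ] F [0.4 0.1 0.3] w 0.998 j [-0.17  0.34  1.67  0.01  1.11  0.95]
('turn', [0.003, -0.017, 0.002], 'shift', [-27.6, 25.37, 1.45])
```

move_arm(
  series=[
    [0.003,-0.017,0,-2.7,2.5,0,1],
    [0.003,-0.017,0,-5.5,5,0,1],
    [0.003,-0.017,0,-8.3,7.6,0,1],
    [0.003,-0.017,0,-11.1,10.2,0,1],
    [0.003,-0.017,0,-13.8,12.7,0,1],
  ],
)

```text
time_s: 7.85
eef_pos: [436.9, -143.3, 116.8]
ee_rot: [0.0, 0.976, 0.219, 0.001]
force: [0.3, -0.7, 1.0]
grip_width: 1.003
```

```bash
python3 go.py 367.3 -315 100 0.439
```

```text
t 7.85 tcp [ 436.9  -143.29  116.84] psi 0.4414 tilt [ 0.0011 -0.0001] F [ 0.3 -0.7  1. ] w 1.003 j [-0.57  0.25  1.8   0.    1.09  0.56]
('turn', [0.001, -0.001, 0.002], 'shift', [-13.63, 12.55, 1.68])
```

move_arm(
  series=[
    [0,0,0,-3,2.8,0.4,1],
    [0,0,0,-6,5.6,0.8,1],
    [0,0,0,-9.5,8.7,1.2,1],
    [0,0,0,-12.2,11.2,1.6,1],
    [0,0,0,-13.6,12.5,1.7,1],
  ],
)

```text
time_s: 8.27
eef_pos: [365.5, -318.0, 99.5]
ee_rot: [0.001, 0.976, 0.217, 0.0]
force: [0.5, -0.1, 0.7]
grip_width: 1.001
```

```bash
python3 go.py 367.3 -315 -5 0.439
```

```text
t 8.27 tcp [ 365.54 -318.03   99.46] psi 0.4385 tilt [ 0.0013 -0.0013] F [ 0.5 -0.1  0.7] w 1.001 j [-0.96  0.33  1.75  0.    1.06  0.17]
('turn', [0.002, -0.001, -0.001], 'shift', [0.28, -0.22, 10.45])
```

move_arm(
  series=[
    [0,0,0,0.28,-0.22,2.5,1],
    [0,0,0,0.28,-0.22,5.5,1],
    [0,0,0,0.28,-0.22,8.5,1],
    [0,0,0,0.28,-0.22,10,1],
    [0,0,0,0.28,-0.22,10.4,1],
  ],
)

```text
time_s: 8.68
eef_pos: [366.3, -313.9, -6.9]
ee_rot: [-0.001, 0.976, 0.217, -0.0]
force: [-0.0, 0.1, -0.3]
grip_width: 0.999
```

move_arm(
  series=[
    [0,0,0,0,0,0,1],
    [0,0,0,0,0,0,1],
  ],
)

```text
time_s: 8.85
eef_pos: [366.6, -314.2, -6.4]
ee_rot: [-0.001, 0.976, 0.217, -0.0]
force: [0.0, -0.6, 0.5]
grip_width: 0.998
```

```bash
python3 go.py 367.3 -315 -20 0.439; python3 - <<'E'
from h import *
from rig import capture
c=capture("scene");f=c["frame"][175:265,165:285,::-1].copy();cv2.imwrite("pics/s13.png",cv2.resize(f,(800,600),interpolation=cv2.INTER_CUBIC))
E
```

```text
t 8.85 tcp [ 366.59 -314.17   -6.35] psi 0.4383 tilt [-0.0006  0.0014] F [ 0.  -0.6  0.5] w 0.998 j [-0.95  0.5   1.84  0.    0.81  0.18]
('turn', [-0.002, -0.0, -0.001], 'shift', [0.03, 0.11, 1.36])
```

View pics/s13.png

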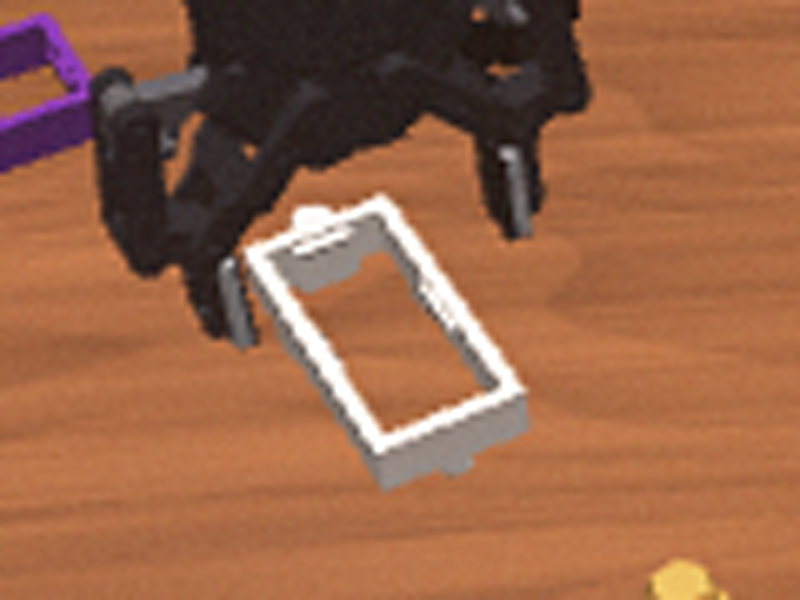

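move_arm(
  series=[
    [0,0,0,0.03,0.1,0.5,1],
    [0,0,0,0.03,0.1,1,1],
    [0,0,0,0.03,0.1,1.35,1],
    [0,0,0,0.03,0.1,1.35,1],
    [0,0,0,0.03,0.1,1.35,1],
  ],
)

```text
time_s: 9.32
eef_pos: [367.4, -315.1, -19.6]
ee_rot: [-0.0, 0.976, 0.217, -0.0]
force: [0.1, -0.0, -0.5]
grip_width: 1.001
```

```bash
python3 go.py 367.3 -315 -20 0.439
```

```text
t 9.32 tcp [ 367.44 -315.12  -19.55] psi 0.4383 tilt [-0.0002  0.0008] F [ 0.1 -0.  -0.5] w 1.001 j [-0.95  0.52  1.84  0.    0.78  0.18]
('turn', [-0.001, -0.0, -0.001], 'shift', [-0.01, -0.02, 0.04])
```

move_arm(
  series=[
    [0,0,0,0,0,0,0.8],
    [0,0,0,0,0,0,0.65],
    [0,0,0,0,0,0,0.5],
    [0,0,0,0,0,0,0.4],
    [0,0,0,0,0,0,0.4],
  ],
  grip_force=40,
)

```text
time_s: 9.73
eef_pos: [367.6, -315.3, -19.1]
ee_rot: [-0.0, 0.976, 0.217, 0.0]
force: [-1.7, 1.4, 4.4]
grip_width: 0.568
```

```bash
python3 go.py 367.3 -315 -20 0.439; python3 - <<'E'
from h import *
from rig import capture
c=capture("scene");f=c["frame"][175:265,165:285,::-1].copy();cv2.imwrite("pics/s14.png",cv2.resize(f,(800,600),interpolation=cv2.INTER_CUBIC))
E
```

```text
t 9.73 tcp [ 367.56 -315.25  -19.1 ] psi 0.4383 tilt [0.0001 0.0004] F [-1.7  1.4  4.4] w 0.568 j [-0.95  0.52  1.84  0.    0.78  0.18]
('turn', [-0.0, -0.0, -0.001], 'shift', [-0.01, -0.03, 0.09])
```

View pics/s14.png

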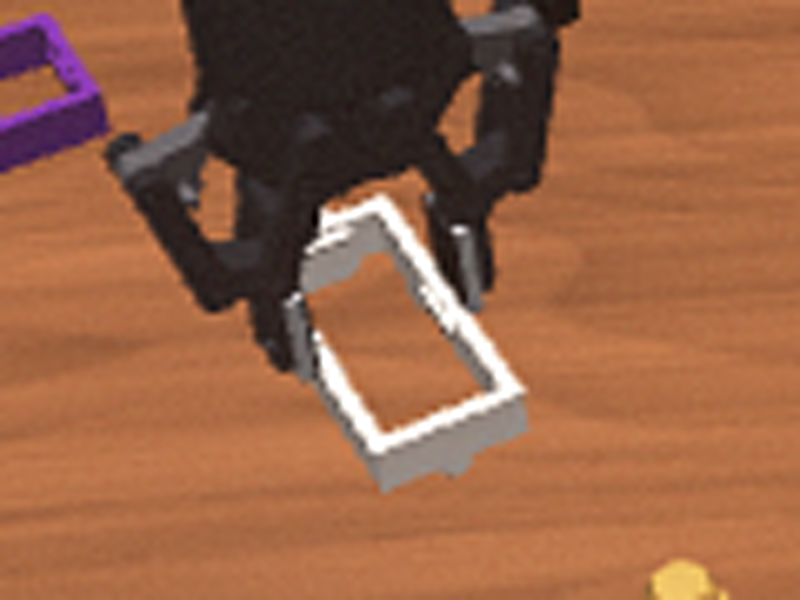

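move_arm(
  series=[
    [0,0,0,0,0,-1.5,0.4],
    [0,0,0,0,0,-4.5,0.4],
    [0,0,0,0,0,-8,0.4],
    [0,0,-0.06,1,-1,-11,0.4],
    [0,0,-0.16,2.5,-2,-12.5,0.4],
  ],
)

```text
time_s: 10.2
eef_pos: [382.2, -287.7, 109.3]
ee_rot: [0.002, 0.955, 0.295, 0.001]
force: [0.3, -0.6, 0.1]
grip_width: 0.567
```

```bash
python3 go.py 575.5 208 110 3.494
```

```text
t 10.2 tcp [ 382.15 -287.69  109.33] psi 0.5992 tilt [ 0.0029 -0.0033] F [ 0.3 -0.6  0.1] w 0.567 j [-0.89  0.3   1.76  0.    1.08  0.08]
('turn', [0.002, 0.006, -2.895], 'shift', [43.92, -30.03, -0.18])
```

move_arm(
  series=[
    [0,0,-0.12,1.8,-1.2,0,0.4],
    [0,0,-0.24,3.6,-2.4,0,0.4],
    [0,0,-0.36,5.4,-3.6,0,0.4],
    [0,0,-0.48,7.2,-4.8,0,0.4],
    [0,0,-0.6,9,-6,0,0.4],
  ],
)

```text
time_s: 10.62
eef_pos: [422.8, -186.4, 109.2]
ee_rot: [0.002, 0.824, 0.567, 0.0]
force: [-0.1, -0.1, -0.2]
grip_width: 0.57
```

```bash
python3 go.py 575.5 208 110 3.494
```

```text
t 10.62 tcp [ 422.83 -186.36  109.16] psi 1.205 tilt [ 0.0029 -0.0034] F [-0.1 -0.1 -0.2] w 0.57 j [-0.67  0.27  1.8  -0.    1.06 -0.3 ]
('turn', [-0.0, 0.006, -2.289], 'shift', [42.29, 0.15, -0.17])
```

move_arm(
  series=[
    [0,0,-0.12,2.2,0,0,0.4],
    [0,0,-0.24,4.4,0,0,0.4],
    [0,0,-0.36,6.6,0,0,0.4],
    [0,0,-0.48,8.8,0,0,0.4],
    [0,0,-0.6,11,0,0,0.4],
  ],
)

```text
time_s: 11.03
eef_pos: [462.3, -82.5, 108.9]
ee_rot: [0.002, 0.617, 0.787, -0.0]
force: [0.8, -0.7, -1.8]
grip_width: 0.567
```

```bash
python3 go.py 575.5 208 110 3.494
```

```text
t 11.03 tcp [462.34 -82.51 108.92] psi 1.811 tilt [ 0.0029 -0.0033] F [ 0.8 -0.7 -1.8] w 0.567 j [-0.43  0.28  1.78 -0.    1.07 -0.66]
('turn', [-0.002, 0.005, -1.683], 'shift', [25.52, 17.9, -0.17])
```

move_arm(
  series=[
    [0,0,-0.12,1.8,1.2,0,0.4],
    [0,0,-0.24,3.6,2.5,0,0.4],
    [0,0,-0.36,5.4,3.8,0,0.4],
    [0,0,-0.48,7.2,5,0,0.4],
    [0,0,-0.6,9,6.3,0,0.4],
  ],
)

```text
time_s: 11.45
eef_pos: [502.2, 21.0, 108.6]
ee_rot: [0.002, 0.354, 0.935, -0.001]
force: [0.7, 0.3, -1.5]
grip_width: 0.567
```

```bash
python3 go.py 575.5 208 110 3.494
```

```text
t 11.45 tcp [502.22  21.02 108.62] psi 2.417 tilt [ 0.0027 -0.0033] F [ 0.7  0.3 -1.5] w 0.567 j [-0.19  0.35  1.69 -0.    1.1  -1.03]
('turn', [-0.003, 0.003, -1.077], 'shift', [6.91, 18.86, -0.18])
```

move_arm(
  series=[
    [0,0,-0.12,0.8,2.1,0,0.4],
    [0,0,-0.24,1.6,4.2,0,0.4],
    [0,0,-0.36,2.4,6.3,0,0.4],
    [0,0,-0.48,3.2,8.5,0,0.4],
    [0,0,-0.6,4,10.8,0,0.4],
  ],
)

```text
time_s: 11.87
eef_pos: [543.9, 129.5, 108.3]
ee_rot: [0.001, 0.059, 0.998, -0.002]
force: [0.1, 0.1, -0.3]
grip_width: 0.565
```

```bash
python3 go.py 575.5 208 100 3.494
```

```text
t 11.87 tcp [543.94 129.49 108.28] psi 3.0229 tilt [ 0.0023 -0.0034] F [ 0.1  0.1 -0.3] w 0.565 j [ 0.03  0.47  1.52 -0.    1.16 -1.42]
('turn', [-0.004, 0.002, -0.471], 'shift', [-2.2, 8.17, 0.81])
```

move_arm(
  series=[
    [0,0,-0.12,-0.6,2.2,0.2,0.4],
    [0,0,-0.24,-1.2,4.4,0.4,0.4],
    [0,0,-0.36,-1.8,6.5,0.6,0.4],
    [0,0,-0.471,-2.2,7.8,0.8,0.4],
    [-0.003,0,-0.471,-2.2,8.17,0.8,0.4],
  ],
)

```text
time_s: 12.28
eef_pos: [575.5, 209.7, 99.2]
ee_rot: [0.001, -0.178, 0.984, -0.0]
force: [0.2, -0.5, -0.7]
grip_width: 0.568
```

move_arm(
  series=[
    [0,0,0,0,0,1,0.4],
    [0,0,0,0,0,2,0.4],
    [0,0,0,0,0,2,0.4],
    [0,0,0,0,0,2,0.4],
  ],
)

```text
time_s: 12.62
eef_pos: [574.9, 208.8, 78.3]
ee_rot: [-0.0, -0.177, 0.984, -0.0]
force: [0.1, -0.6, 0.4]
grip_width: 0.567
```

```bash
python3 go.py 575.5 208 75 3.494; python3 - <<'E'
from h import *
from rig import capture,ctrl
z=ctrl.sense()["eef_pos"][2]
c=capture("scene");pickle.dump(c,open("s15.pkl","wb"));cv2.imwrite("pics/s15.png",cv2.resize(c["frame"][190:310,440:600,::-1],(800,600),interpolation=cv2.INTER_CUBIC))
for d in(-2,0,2,4):
    p,f=fit("frame_h",z+19.1+24+d,[c],[575,207,.353]);print(d,p.round(3),round(f,1))
E
```

```text
t 12.62 tcp [574.89 208.84  78.33] psi -2.786 tilt [-0.0008 -0.0006] F [ 0.1 -0.6  0.4] w 0.567 j [ 0.16  0.61  1.37 -0.    1.17 -1.77]
('turn', [-0.0, -0.001, 0.003], 'shift', [-0.03, -0.1, 0.33])
-2 [5.71991e+02 2.08264e+02 3.56000e-01] 47.6
0 [5.73694e+02 2.07055e+02 3.56000e-01] 47.6
2 [5.75369e+02 2.05841e+02 3.58000e-01] 47.4
4 [5.77139e+02 2.04760e+02 3.56000e-01] 47.1
```

View pics/s15.png

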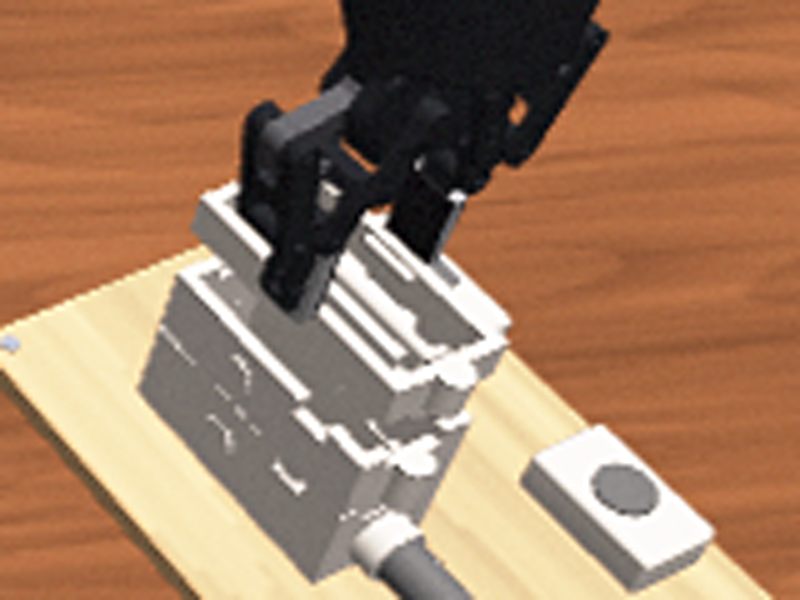

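```bash
python3 go.py 576.4 208.4 66 3.495
```

```text
t 12.67 tcp [575.37 209.01  79.08] psi -2.7855 tilt [ 0.0006 -0.0004] F [ 0.9  0.  -1.3] w 0.568 j [ 0.16  0.61  1.37 -0.    1.17 -1.77]
('turn', [-0.001, 0.0, 0.003], 'shift', [-0.08, -0.09, 1.31])
```

move_arm(
  series=[
    [0,0,0.003,-0.08,-0.09,0.4,0.4],
    [0,0,0.003,-0.08,-0.09,0.8,0.4],
    [0,0,0.003,-0.08,-0.09,1.2,0.4],
    [0,0,0.003,-0.08,-0.09,1.3,0.4],
    [0,0,0.003,-0.08,-0.09,1.3,0.4],
  ],
)

```text
time_s: 13.08
eef_pos: [576.2, 208.4, 65.6]
ee_rot: [-0.0, -0.176, 0.984, -0.0]
force: [0.9, -0.0, -1.0]
grip_width: 0.569
```

move_arm(
  series=[
    [0,0,0,0,0,0,0.4],
    [0,0,0,0,0,0,0.4],
    [0,0,0,0,0,0,0.4],
  ],
)

```text
time_s: 13.33
eef_pos: [576.3, 208.4, 65.8]
ee_rot: [-0.0, -0.176, 0.984, -0.0]
force: [0.8, -0.1, -0.3]
grip_width: 0.567
```

```bash
python3 go.py 576.4 208.4 62 3.495; python3 - <<'E'
from h import *
from rig import capture,ctrl
z=ctrl.sense()["eef_pos"][2]
c=capture("scene");pickle.dump(c,open("s16.pkl","wb"));cv2.imwrite("pics/s16.png",cv2.resize(c["frame"][190:310,440:600,::-1],(800,600),interpolation=cv2.INTER_CUBIC))
for d in(0,2):
    p,f=fit("frame_h",z+19.1+24+d,[c],[575,207,.353]);print(d,p.round(3),round(f,1))
E
```

```text
t 13.33 tcp [576.27 208.38  65.76] psi -2.7887 tilt [ 0.0001 -0.0005] F [ 0.8 -0.1 -0.3] w 0.567 j [ 0.16  0.63  1.38 -0.    1.14 -1.77]
('turn', [-0.0, -0.0, -0.001], 'shift', [-0.01, -0.0, 0.38])
0 [5.75071e+02 2.06698e+02 3.52000e-01] 48.7
2 [5.76770e+02 2.05587e+02 3.53000e-01] 48.7
```

View pics/s16.png

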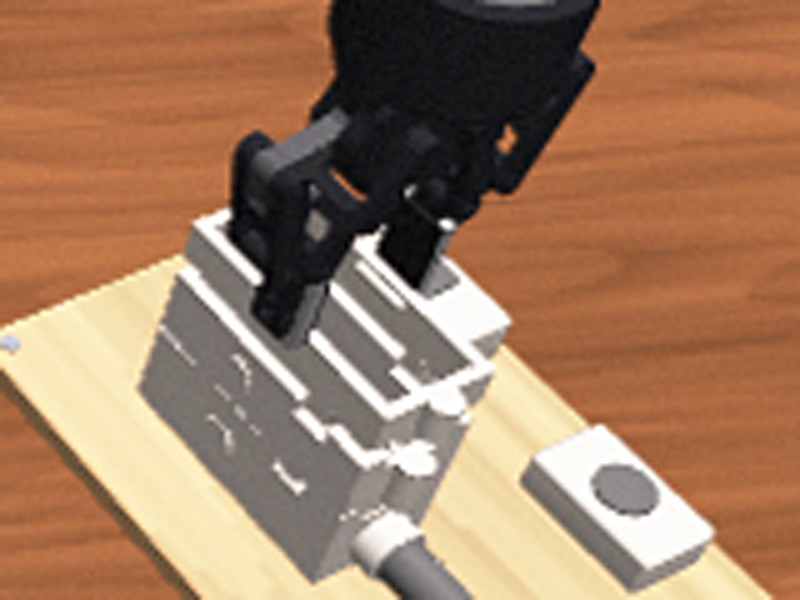

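move_arm(
  series=[
    [0,0,0,-0.02,0,0.2,0.4],
    [0,0,0,-0.02,0,0.35,0.4],
    [0,0,0,-0.02,0,0.5,0.4],
    [0,0,0,-0.02,0,0.65,0.4],
    [0,0,0,-0.02,0,0.65,0.4],
  ],
)

```text
time_s: 13.8
eef_pos: [576.3, 208.4, 58.8]
ee_rot: [-0.0, -0.176, 0.984, -0.0]
force: [0.1, 0.4, -0.8]
grip_width: 0.568
```

```bash
python3 go.py 576.4 208.4 56.7 3.495
```

```text
t 13.8 tcp [576.26 208.4   58.83] psi -2.7887 tilt [-0.0006 -0.0006] F [ 0.1  0.4 -0.8] w 0.568 j [ 0.16  0.63  1.38 -0.    1.13 -1.77]
('turn', [-0.0, -0.001, -0.001], 'shift', [-0.01, -0.0, 0.21])
```

Already 4 mm into the notches without resistance.

move_arm(
  series=[
    [0,0,0,0,0,0.1,0.4],
    [0,0,0,0,0,0.2,0.4],
    [0,0,0,0,0,0.24,0.4],
    [0,0,0,0,0,0.24,0.4],
  ],
)

```text
time_s: 14.13
eef_pos: [576.3, 208.4, 57.0]
ee_rot: [-0.0, -0.176, 0.984, -0.0]
force: [-2.5, -0.4, 4.7]
grip_width: 0.566
```

```bash
python3 go.py 576.4 208.4 56.7 3.495;python3 - <<'E'
from h import *
from rig import capture,ctrl
c=capture("scene");cv2.imwrite("pics/s17.png",cv2.resize(c["frame"][215:305,460:580,::-1],(800,600),interpolation=cv2.INTER_CUBIC))
E
```

```text
t 14.13 tcp [576.29 208.43  56.97] psi -2.7886 tilt [-0.0003 -0.0006] F [-2.5 -0.4  4.7] w 0.566 j [ 0.16  0.64  1.38 -0.    1.12 -1.77]
('turn', [-0.0, -0.0, -0.0], 'shift', [-0.01, -0.01, 0.03])
```

View pics/s17.png

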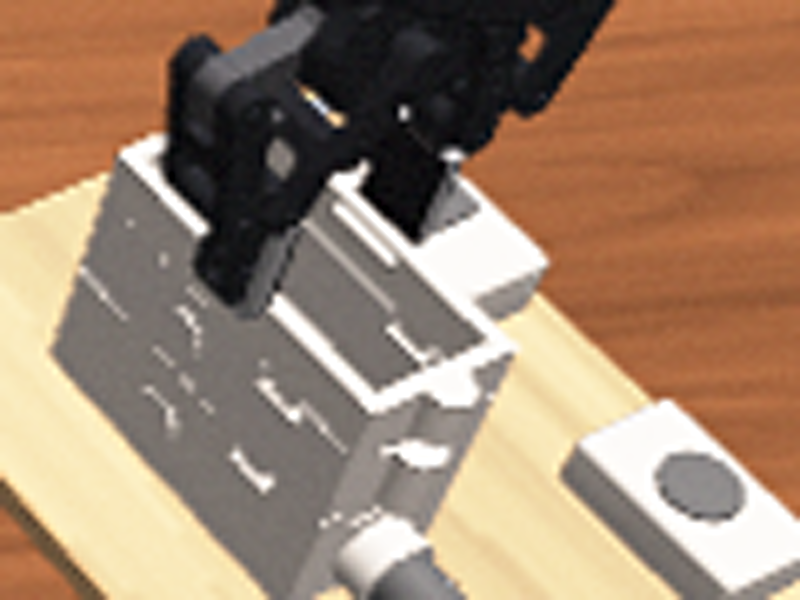

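move_arm(
  series=[
    [0,0,0,0,0,0,0.7],
    [0,0,0,0,0,0,1],
    [0,0,0,0,0,0,1],
    [0,0,0,0,0,-2,1],
    [0,0,0,0,0,-5.5,1],
  ],
)

```text
time_s: 14.6
eef_pos: [574.3, 208.1, 108.9]
ee_rot: [-0.004, -0.175, 0.984, -0.0]
force: [0.9, 0.3, 0.0]
grip_width: 1.001
```

```bash
python3 go.py 582 -334 110 0.41;python3 - <<'E'
from h import *
from rig import capture,ctrl
c=capture("scene");pickle.dump(c,open("s18.pkl","wb"));cv2.imwrite("pics/s18.png",cv2.resize(c["frame"][215:305,460:580,::-1],(800,600),interpolation=cv2.INTER_CUBIC))
for z in(98,100,102,104,106): print(z,fit("frame_h",z,[c],[575.5,206.3,.35]))
E
```

```text
t 14.6 tcp [574.26 208.06 108.9 ] psi -2.7888 tilt [-0.0079 -0.0018] F [0.9 0.3 0. ] w 1.001 j [ 0.16  0.58  1.33 -0.    1.24 -1.77]
('turn', [-0.012, -0.002, 3.084], 'shift', [18.0, -51.13, -0.02])
98 (array([5.73303687e+02, 2.07958446e+02, 3.53417426e-01]), np.float64(52.61454772949219))
100 (array([5.74984673e+02, 2.06788345e+02, 3.53291128e-01]), np.float64(52.8255615234375))
102 (array([5.76678316e+02, 2.05617058e+02, 3.53250579e-01]), np.float64(52.8046875))
104 (array([5.78372765e+02, 2.04500492e+02, 3.53307595e-01]), np.float64(52.59864807128906))
106 (array([5.79978008e+02, 2.03362732e+02, 3.52791898e-01]), np.float64(52.19792175292969))
```

View pics/s18.png

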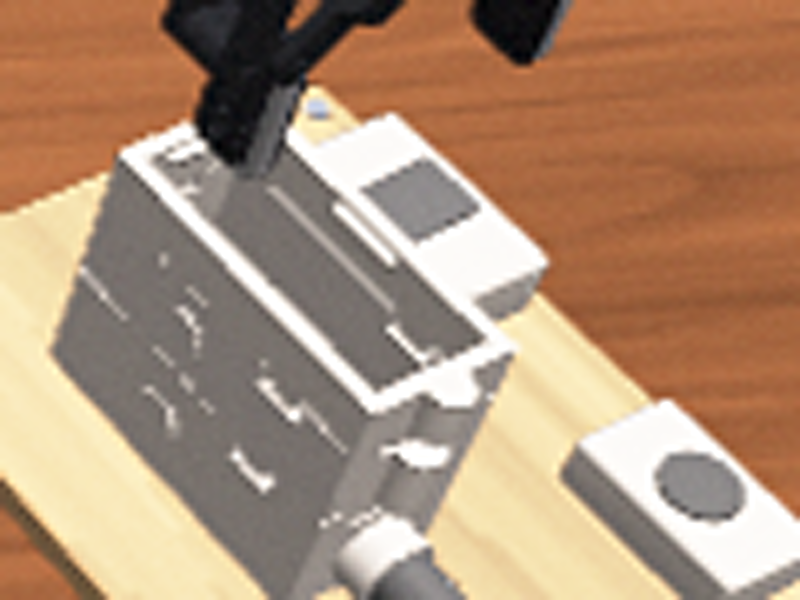

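move_arm(
  series=[
    [-0.008,0,0.04,0.3,-1,-1,1],
    [-0.008,0,0.16,1,-3.1,-1.5,1],
    [-0.008,0,0.28,1.8,-5.2,-1.5,1],
    [-0.008,0,0.4,2.6,-7.3,-1.5,1],
    [-0.008,0,0.52,3.4,-9.5,-1.5,1],
  ],
)

```text
time_s: 15.07
eef_pos: [579.3, 107.1, 133.8]
ee_rot: [0.003, 0.086, 0.996, 0.005]
force: [0.6, 0.4, 0.5]
grip_width: 0.998
```

```bash
python3 go.py 582.2 -334.1 115 0.41
```

```text
t 15.07 tcp [579.26 107.13 133.8 ] psi 2.9691 tilt [0.0068 0.0085] F [0.6 0.4 0.5] w 0.998 j [-0.02  0.5   1.39  0.01  1.24 -1.42]
('turn', [0.01, -0.01, 2.559], 'shift', [-7.85, -43.43, 1.51])
```

move_arm(
  series=[
    [0,0,0.12,-0.4,-2.2,0,1],
    [0,0,0.24,-0.8,-4.4,0,1],
    [0,0,0.36,-1.2,-6.6,0,1],
    [0,0,0.48,-1.6,-8.8,0,1],
    [0,0,0.6,-2,-11,0,1],
  ],
)

```text
time_s: 15.48
eef_pos: [580.1, -5.8, 132.8]
ee_rot: [0.002, 0.379, 0.925, 0.005]
force: [0.2, -0.1, -0.3]
grip_width: 1.001
```

```bash
python3 go.py 582.2 -334.1 115 0.41
```

```text
t 15.48 tcp [580.11  -5.83 132.82] psi 2.3631 tilt [0.0072 0.0084] F [ 0.2 -0.1 -0.3] w 1.001 j [-0.22  0.48  1.42  0.01  1.23 -1.01]
('turn', [0.006, -0.011, 1.953], 'shift', [-23.2, -23.24, 1.51])
```

move_arm(
  series=[
    [0,0,0.12,-1.5,-1.5,0,1],
    [0,0,0.24,-3,-3,0,1],
    [0,0,0.36,-4.5,-4.5,0,1],
    [0,0,0.48,-6,-6,0,1],
    [0.006,-0.01,0.6,-7.5,-7.5,0,1],
  ],
)

```text
time_s: 15.9
eef_pos: [580.8, -113.3, 131.8]
ee_rot: [0.004, 0.638, 0.77, 0.001]
force: [0.6, 0.0, -1.0]
grip_width: 1.002
```

```bash
python3 go.py 582.2 -334.1 115 0.41
```

```text
t 15.9 tcp [ 580.84 -113.28  131.84] psi 1.7567 tilt [ 0.0069 -0.0032] F [ 0.6  0.  -1. ] w 1.002 j [-0.39  0.51  1.39 -0.    1.24 -0.58]
('turn', [0.008, -0.0, 1.347], 'shift', [-21.72, -3.96, 1.76])
```

move_arm(
  series=[
    [0.006,0,0.12,-2.1,-0.4,0.3,1],
    [0.006,0,0.24,-4.2,-0.8,0.6,1],
    [0.006,0,0.36,-6.4,-1.2,0.9,1],
    [0.006,0,0.48,-8.6,-1.6,1.2,1],
    [0.006,0,0.6,-11,-2,1.5,1],
  ],
)

```text
time_s: 16.32
eef_pos: [581.6, -226.0, 117.0]
ee_rot: [0.001, 0.839, 0.544, -0.0]
force: [0.3, -0.4, -0.7]
grip_width: 1.006
```

```bash
python3 go.py 582.2 -334.1 115 0.41
```

```text
t 16.32 tcp [ 581.64 -226.05  117.01] psi 1.151 tilt [ 0.0014 -0.0026] F [ 0.3 -0.4 -0.7] w 1.006 j [-0.56  0.59  1.29 -0.    1.26 -0.14]
('turn', [0.003, 0.001, 0.741], 'shift', [-9.84, 4.45, 0.23])
```

move_arm(
  series=[
    [0,0,0.12,-2,0.9,0.2,1],
    [0,0,0.24,-4,1.8,0.2,1],
    [0,0,0.36,-6,2.7,0.2,1],
    [0,0,0.48,-8,3.6,0.2,1],
    [0,0,0.6,-9.5,4.3,0.2,1],
  ],
)

```text
time_s: 16.73
eef_pos: [582.0, -332.2, 115.0]
ee_rot: [0.002, 0.963, 0.269, 0.0]
force: [0.3, 0.6, -0.1]
grip_width: 1.001
```

```bash
python3 go.py 582.2 -334.1 60 0.41
```

```text
t 16.73 tcp [ 581.97 -332.17  115.02] psi 0.5442 tilt [ 0.0016 -0.003 ] F [ 0.3  0.6 -0.1] w 1.001 j [-0.69  0.7   1.11 -0.    1.33  0.33]
('turn', [0.003, -0.0, 0.134], 'shift', [-0.08, 0.16, 5.5])
```

move_arm(
  series=[
    [0,0,0.1,-0.08,0.16,1,1],
    [0.002,0,0.134,-0.08,0.16,3,1],
    [0.002,0,0.134,-0.08,0.16,6,1],
    [0.002,0,0.134,-0.08,0.16,9,1],
    [0.002,0,0.134,-0.08,0.16,11,1],
  ],
)

```text
time_s: 17.15
eef_pos: [581.4, -333.6, 1.9]
ee_rot: [-0.0, 0.979, 0.204, -0.001]
force: [0.3, 0.6, -0.8]
grip_width: 1.003
```

move_arm(
  series=[
    [0,0,0,0,0,0,1],
    [0,0,0,0,0,0,1],
  ],
)

```text
time_s: 17.32
eef_pos: [580.9, -333.3, 0.9]
ee_rot: [-0.001, 0.979, 0.204, -0.001]
force: [0.2, -0.4, 0.7]
grip_width: 0.995
```

```bash
python3 go.py 582.2 -334.1 -21 0.41; python3 - <<'E'
from h import *
from rig import capture
c=capture("scene");f=c["frame"][260:350,150:270,::-1].copy();cv2.imwrite("pics/s19.png",cv2.resize(f,(800,600),interpolation=cv2.INTER_CUBIC))
E
```

```text
t 17.32 tcp [ 580.9  -333.29    0.94] psi 0.4099 tilt [-0.0032  0.0021] F [ 0.2 -0.4  0.7] w 0.995 j [-0.7   0.82  1.21 -0.    1.12  0.47]
('turn', [-0.003, 0.002, -0.0], 'shift', [0.09, 0.13, 2.19])
```

View pics/s19.png

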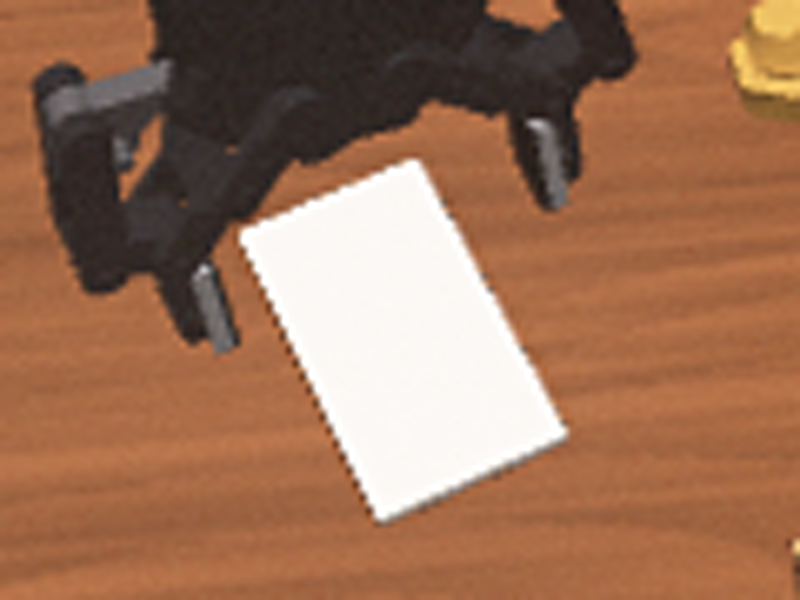

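move_arm(
  series=[
    [0,0,0,0.09,0.12,0.8,1],
    [0,0,0,0.09,0.12,1.6,1],
    [0,0,0,0.09,0.12,2.15,1],
    [0,0,0,0.09,0.12,2.15,1],
    [0,0,0,0.09,0.12,2.15,1],
  ],
)

```text
time_s: 17.78
eef_pos: [582.9, -334.6, -19.0]
ee_rot: [-0.0, 0.979, 0.204, -0.001]
force: [-0.7, -0.1, -0.6]
grip_width: 0.999
```

move_arm(
  series=[
    [0,0,0,0,0,0,0.85],
    [0,0,0,0,0,0,0.7],
    [0,0,0,0,0,0,0.55],
    [0,0,0,0,0,0,0.45],
    [0,0,0,0,0,0,0.45],
  ],
  grip_force=35,
)

```text
time_s: 18.2
eef_pos: [583.0, -334.7, -18.8]
ee_rot: [-0.0, 0.979, 0.204, -0.0]
force: [-0.1, -0.1, 0.7]
grip_width: 0.451
```

```bash
python3 go.py 582.2 -334.1 -21 0.41; python3 - <<'E'
from h import *
from rig import capture
c=capture("scene");f=c["frame"][260:350,150:270,::-1].copy();cv2.imwrite("pics/s20.png",cv2.resize(f,(800,600),interpolation=cv2.INTER_CUBIC))
print(fit("cover_h",17,[c],[582.4,-335.8,.41]))
E
```

```text
t 18.2 tcp [ 583.02 -334.66  -18.81] psi 0.4101 tilt [-0.0009  0.0001] F [-0.1 -0.1  0.7] w 0.451 j [-0.69  0.85  1.21 -0.    1.08  0.47]
('turn', [-0.0, 0.001, 0.0], 'shift', [-0.05, -0.08, 0.22])
(array([ 5.84034521e+02, -3.36141672e+02,  4.29994673e-01]), np.float64(82.12712097167969))
```

View pics/s20.png

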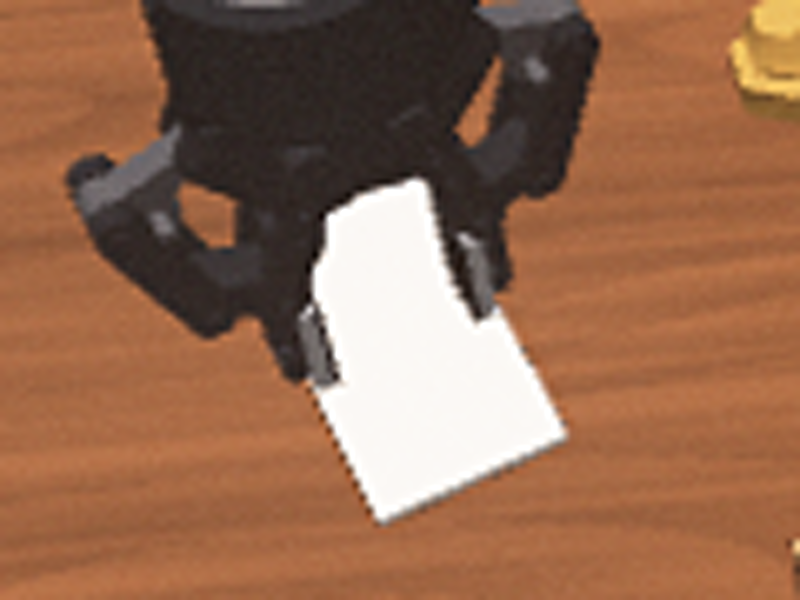

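move_arm(
  series=[
    [0,0,0,0,0,0,0.75],
    [0,0,0,0,0,0,0.9],
    [0,0,0,-0.05,-0.05,0.3,0.9],
    [0,0,0,-0.05,-0.05,0.7,0.9],
    [0,0,0,-0.05,-0.05,1.0,0.9],
  ],
)

```text
time_s: 18.67
eef_pos: [582.1, -334.3, -29.5]
ee_rot: [-0.0, 0.979, 0.204, -0.001]
force: [0.3, -0.5, 0.6]
grip_width: 0.896
```

move_arm(
  series=[
    [0,0,0,0,0,0.1,0.9],
    [0,0,0,0,0,0.2,0.9],
    [0,0,0,0,0,0.25,0.9],
  ],
)

```text
time_s: 18.92
eef_pos: [582.0, -334.2, -32.3]
ee_rot: [-0.001, 0.979, 0.204, -0.001]
force: [-0.2, -0.0, 0.4]
grip_width: 0.903
```

```bash
python3 go.py 582.7 -334.4 -32 0.41; python3 - <<'E'
from h import *
from rig import capture
c=capture("scene");f=c["frame"][260:350,150:270,::-1].copy();cv2.imwrite("pics/s21.png",cv2.resize(f,(800,600),interpolation=cv2.INTER_CUBIC))
E
```

```text
t 18.92 tcp [ 582.01 -334.21  -32.29] psi 0.41 tilt [-0.0017  0.0007] F [-0.2 -0.   0.4] w 0.903 j [-0.7   0.86  1.22 -0.    1.06  0.47]
('turn', [-0.001, 0.001, -0.0], 'shift', [0.06, 0.04, -0.03])
```

View pics/s21.png

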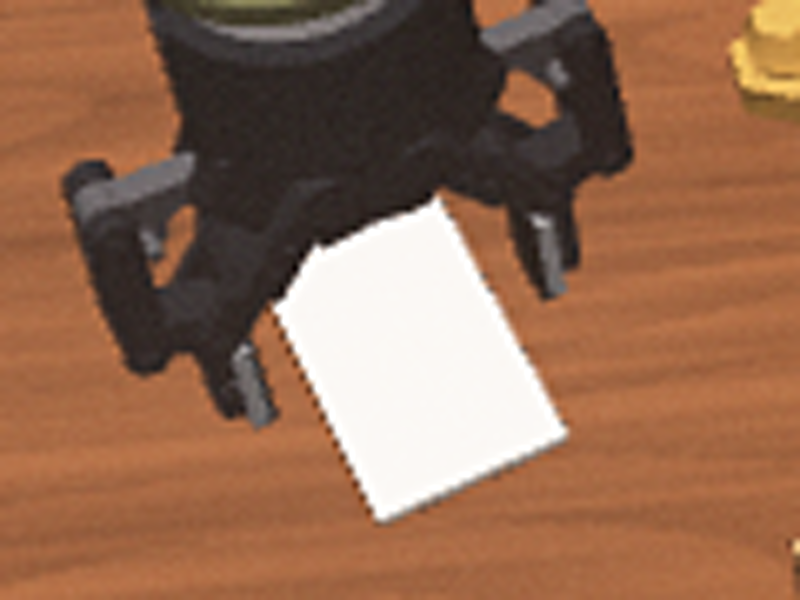

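move_arm(
  series=[
    [0,0,0,0.03,0.02,0,0.75],
    [0,0,0,0.03,0.02,0,0.6],
    [0,0,0,0.03,0.02,0,0.5],
    [0,0,0,0.03,0.02,0,0.45],
    [0,0,0,0.03,0.02,0,0.45],
  ],
  grip_force=30,
)

```text
time_s: 19.38
eef_pos: [582.6, -334.5, -31.9]
ee_rot: [-0.0, 0.979, 0.204, -0.0]
force: [0.8, 0.1, 2.6]
grip_width: 0.622
```

```bash
python3 go.py 582.7 -334.4 -32 0.41; python3 - <<'E'
from h import *
from rig import capture
c=capture("scene");f=c["frame"][260:350,150:270,::-1].copy();cv2.imwrite("pics/s22.png",cv2.resize(f,(800,600),interpolation=cv2.INTER_CUBIC))
E
```

```text
t 19.38 tcp [ 582.64 -334.5   -31.88] psi 0.41 tilt [-0.0009  0.0001] F [0.8 0.1 2.6] w 0.622 j [-0.69  0.86  1.22 -0.    1.06  0.47]
('turn', [-0.0, 0.001, -0.0], 'shift', [0.01, -0.01, 0.01])
```

View pics/s22.png

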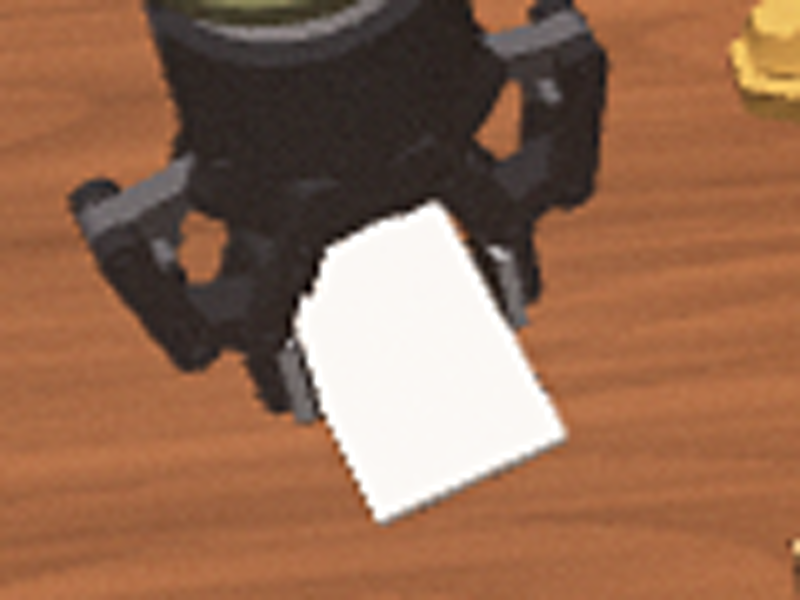

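move_arm(
  series=[
    [0,0,0,0,0,-0.8,0.45],
    [0,0,0,0,0,-2.5,0.45],
    [0,0,0,0,0,-5.5,0.45],
    [0,0,0,0,0,-9,0.45],
    [0,0,0,0,0,-12.5,0.45],
  ],
)

```text
time_s: 19.85
eef_pos: [582.3, -334.0, 94.5]
ee_rot: [-0.001, 0.979, 0.204, -0.001]
force: [0.1, 0.1, -0.7]
grip_width: 0.622
```

```bash
python3 go.py 575.3 208.5 110 0.353
```

```text
t 19.85 tcp [ 582.26 -334.05   94.48] psi 0.41 tilt [-0.0021  0.0012] F [ 0.1  0.1 -0.7] w 0.622 j [-0.69  0.72  1.13 -0.    1.3   0.47]
('turn', [-0.002, 0.001, 0.057], 'shift', [20.98, -50.04, -1.49])
```

move_arm(
  series=[
    [0,0,0.01,0.7,-1.6,-0.3,0.45],
    [0,0,0.02,1.8,-4.2,-0.6,0.45],
    [0,0,0.03,3,-7.1,-0.9,0.45],
    [0,0,0.04,4.2,-10,-1.2,0.45],
    [0,0,0.057,5.4,-12.9,-1.5,0.45],
  ],
)

```text
time_s: 20.27
eef_pos: [579.9, -192.7, 110.1]
ee_rot: [-0.001, 0.985, 0.175, -0.001]
force: [0.2, -0.8, -0.8]
grip_width: 0.617
```

```bash
python3 go.py 575.3 208.5 110 0.353
```

```text
t 20.27 tcp [ 579.91 -192.73  110.1 ] psi 0.3522 tilt [-0.0023  0.0014] F [ 0.2 -0.8 -0.8] w 0.617 j [-0.51  0.58  1.34  0.    1.23  0.71]
('turn', [-0.002, 0.002, -0.001], 'shift', [13.41, -37.82, 0.07])
```

move_arm(
  series=[
    [0,0,0,1.1,-3.1,0,0.45],
    [0,0,0,2.2,-6.2,0,0.45],
    [0,0,0,3.3,-9.3,0,0.45],
    [0,0,0,4.4,-12.4,0,0.45],
    [0,0,0,5.5,-15.5,0,0.45],
  ],
)

```text
time_s: 20.68
eef_pos: [577.6, -26.6, 110.8]
ee_rot: [-0.001, 0.985, 0.175, -0.001]
force: [-0.1, -0.0, -0.6]
grip_width: 0.623
```

```bash
python3 go.py 575.3 208.5 110 0.353
```

```text
t 20.68 tcp [577.6  -26.6  110.76] psi 0.3521 tilt [-0.0025  0.0015] F [-0.1 -0.  -0.6] w 0.623 j [-0.25  0.51  1.45  0.    1.19  0.97]
('turn', [-0.002, 0.002, -0.001], 'shift', [7.89, -22.15, 0.11])
```

move_arm(
  series=[
    [0,0,0,1.2,-3.3,0,0.45],
    [0,0,0,2.4,-6.6,0,0.45],
    [0,0,0,3.6,-9.9,0,0.45],
    [0,0,0,4.8,-13.2,0,0.45],
    [0,0,0,5.8,-16.2,0,0.45],
  ],
)

```text
time_s: 21.1
eef_pos: [575.7, 147.6, 111.4]
ee_rot: [-0.001, 0.984, 0.175, -0.001]
force: [0.3, 0.2, -0.3]
grip_width: 0.62
```

```bash
python3 go.py 575.3 208.5 95 0.353
```

```text
t 21.1 tcp [575.66 147.61 111.41] psi 0.3526 tilt [-0.0026  0.0017] F [ 0.3  0.2 -0.3] w 0.62 j [0.05 0.54 1.39 0.   1.21 1.27]
('turn', [-0.002, 0.002, -0.0], 'shift', [2.07, -5.72, 1.65])
```

move_arm(
  series=[
    [0,0,0,0.8,-2.3,0,0.45],
    [0,0,0,1.5,-4.2,0.3,0.45],
    [0,0,0,1.9,-5.3,0.8,0.45],
    [0,0.002,0,2.07,-5.72,1.5,0.45],
    [0,0.002,0,2.07,-5.72,1.9,0.45],
  ],
)

```text
time_s: 21.52
eef_pos: [574.7, 208.6, 91.3]
ee_rot: [-0.001, 0.984, 0.176, -0.001]
force: [0.5, -0.7, -1.1]
grip_width: 0.621
```

move_arm(
  series=[
    [0,0,0,0,0,0.3,0.45],
    [0,0,0,0,0,0.6,0.45],
    [0,0,0,0,0,0.6,0.45],
    [0,0,0,0,0,0.6,0.45],
    [0,0,0,0,0,0.6,0.45],
  ],
)

```text
time_s: 21.93
eef_pos: [575.0, 208.1, 85.6]
ee_rot: [-0.001, 0.984, 0.175, -0.001]
force: [0.5, -0.2, -0.6]
grip_width: 0.624
```

```bash
python3 go.py 575.3 208.5 75 0.353; python3 - <<'E'
from h import *
from rig import capture,ctrl
z=ctrl.sense()["eef_pos"][2]
c=capture("scene");pickle.dump(c,open("s23.pkl","wb"));cv2.imwrite("pics/s23.png",cv2.resize(c["frame"][190:310,440:600,::-1],(800,600),interpolation=cv2.INTER_CUBIC))
for d in(-2,0,2):
    p,f=fit("cover_h",z+31.9+17+d,[c],[575,207,.353]);print(d,p.round(3),round(f,1))
E
```

```text
t 21.93 tcp [575.   208.13  85.61] psi 0.3526 tilt [-0.0017  0.0021] F [ 0.5 -0.2 -0.6] w 0.624 j [0.15 0.6  1.36 0.   1.18 1.37]
('turn', [-0.003, 0.001, -0.0], 'shift', [0.04, -0.02, 1.06])
-2 [5.73339e+02 2.06364e+02 3.67000e-01] 72.5
0 [5.75057e+02 2.05111e+02 3.66000e-01] 73.6
2 [5.76735e+02 2.03902e+02 3.67000e-01] 74.3
```

View pics/s23.png

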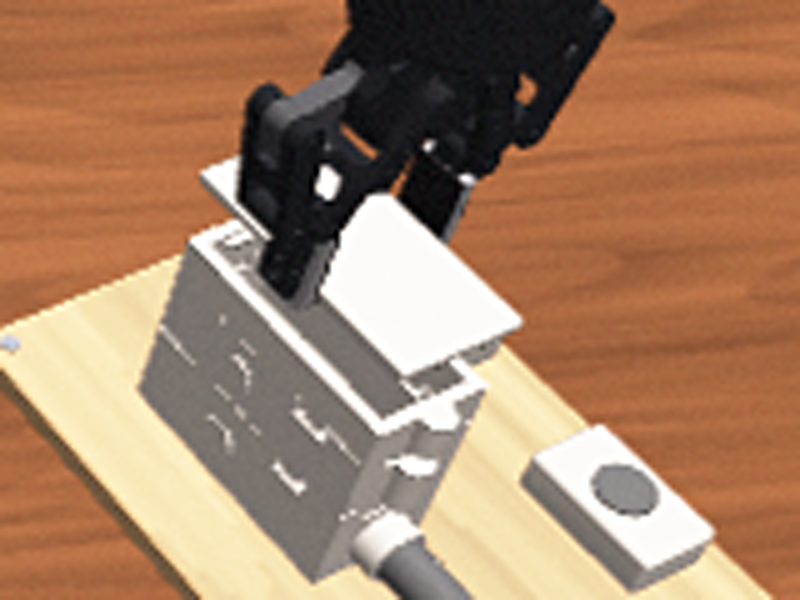

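```bash
python3 - <<'E'
import h
from h import *
c=pickle.load(open("s23.pkl","rb"));z=134.5
for uv,l in(((521,264.4),(54,-27)),((544,254),(54,27)),((481,225.6),(-54,-27))):
    q=unproj(c,uv,z)[:2];th=.353;R2=np.array([[np.cos(th),-np.sin(th)],[np.sin(th),np.cos(th)]]);print((q-R2@np.array(l)).round(2))
# restrict samples: +x side only, and drop yaw
P,N=h._rp("cover")
for xmin in(5,15,25):
    h.ringpts=lambda k:(P[P[:,0]>xmin],N[N[:,0]>xmin])
    p,f=fit("x",z,[c],[575,206,.353]);print(xmin,p.round(3),f)
    b=max(((score([x,y,.353],"x",z,[c]),x,y) for x in np.arange(572,579,.25) for y in np.arange(203,210,.25)));print(b)
E
```

```text
[574.17 206.92]
[574.8  204.45]
[579.61 207.4 ]
5 [5.74988e+02 2.06102e+02 3.50000e-01] 114.43657684326172
(np.float32(114.265915), np.float64(575.0), np.float64(206.0))
15 [5.74975e+02 2.06224e+02 3.46000e-01] 114.71472930908203
(np.float32(114.47698), np.float64(575.0), np.float64(206.0))
25 [5.74903e+02 2.06278e+02 3.45000e-01] 113.49473571777344
(np.float32(113.19956), np.float64(575.0), np.float64(206.0))
```

```bash
python3 go.py 575.1 208.65 70 0.353
```

```text
t 21.98 tcp [574.97 208.28  85.67] psi 0.3529 tilt [-0.0016  0.0021] F [-0.1 -0.7 -1. ] w 0.621 j [0.16 0.6  1.36 0.   1.18 1.37]
('turn', [-0.002, 0.001, -0.0], 'shift', [0.03, -0.03, 1.57])
```

move_arm(
  series=[
    [-0.002,0.001,0,0.03,-0.03,0.4,0.45],
    [-0.002,0.001,0,0.03,-0.03,0.9,0.45],
    [-0.002,0.001,0,0.03,-0.03,1.4,0.45],
    [-0.002,0.001,0,0.03,-0.03,1.6,0.45],
    [-0.002,0.001,0,0.03,-0.03,1.6,0.45],
  ],
)

```text
time_s: 22.4
eef_pos: [574.7, 208.7, 68.7]
ee_rot: [-0.0, 0.984, 0.176, -0.001]
force: [-0.1, -0.2, -0.4]
grip_width: 0.622
```

move_arm(
  series=[
    [0,0,0,0,0,0,0.45],
    [0,0,0,0,0,0,0.45],
  ],
)

```text
time_s: 22.57
eef_pos: [574.7, 208.7, 68.7]
ee_rot: [-0.0, 0.984, 0.176, -0.001]
force: [-0.3, 0.2, -0.2]
grip_width: 0.626
```

```bash
python3 go.py 575.1 208.65 66 0.353; python3 - <<'E'
import h
from h import *
from rig import capture,ctrl
z=ctrl.sense()["eef_pos"][2]
c=capture("scene");pickle.dump(c,open("s24.pkl","wb"));cv2.imwrite("pics/s24.png",cv2.resize(c["frame"][215:305,460:580,::-1],(800,600),interpolation=cv2.INTER_CUBIC))
P,N=h._rp("cover")
for xmin in(5,25):
    h.ringpts=lambda k:(P[P[:,0]>xmin],N[N[:,0]>xmin])
    p,f=fit("x",z+48.9,[c],[575,206,.353]);print(xmin,p.round(3),f)
E
```

```text
t 22.57 tcp [574.7  208.69  68.73] psi 0.3529 tilt [-0.0014  0.0004] F [-0.3  0.2 -0.2] w 0.626 j [0.16 0.62 1.38 0.   1.15 1.37]
('turn', [-0.001, 0.001, -0.0], 'shift', [0.04, 0.02, 0.27])
5 [5.73801e+02 2.06204e+02 3.51000e-01] 73.16189575195312
25 [5.73648e+02 2.06588e+02 3.43000e-01] 67.77362060546875
```

View pics/s24.png

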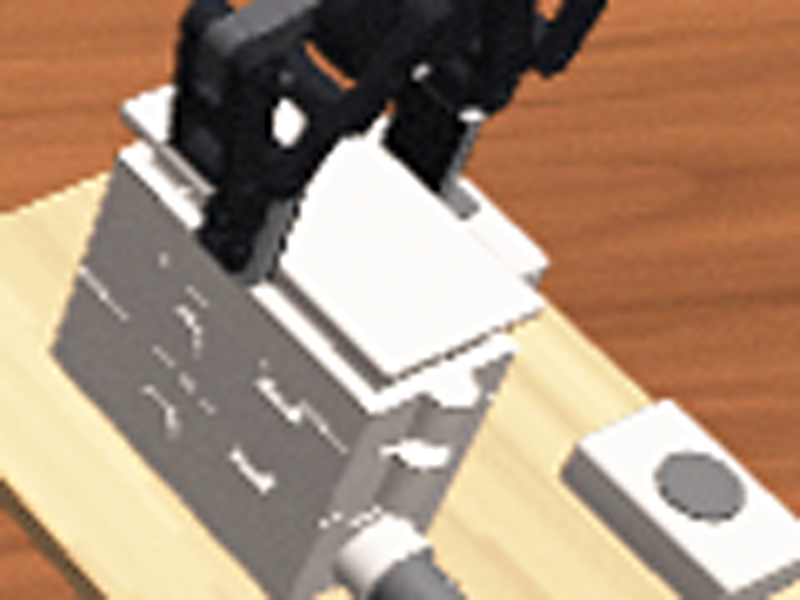

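```bash
python3 - <<'E'
from h import *
c=pickle.load(open("s24.pkl","rb"))
f=cv2.resize(c["frame"][235:290,485:560,::-1],(800,587),interpolation=cv2.INTER_CUBIC);k=800/75
def W(cx,cy,th,x,y,z):return [cx+x*np.cos(th)-y*np.sin(th),cy+x*np.sin(th)+y*np.cos(th),z]
def line(pts,col):
    u=((proj(c,pts)-[485,235]+.5)*k).astype(int);cv2.polylines(f,[u.reshape(-1,1,2)],False,col,1)
for zt,col in((117.6,(0,0,255)),(111.6,(0,160,0))):
    line([W(574.98,206.79,.353,x,y,zt) for x,y in((0,-27),(54,-27),(54,27),(0,27))],col)
line([W(574.98,206.79,.353,x,y,100) for x,y in((0,-25),(52,-25),(52,25),(0,25))],(255,0,0))
cv2.imwrite("pics/s24b.png",f)
E
```

```text
(no output)
```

View pics/s24b.png

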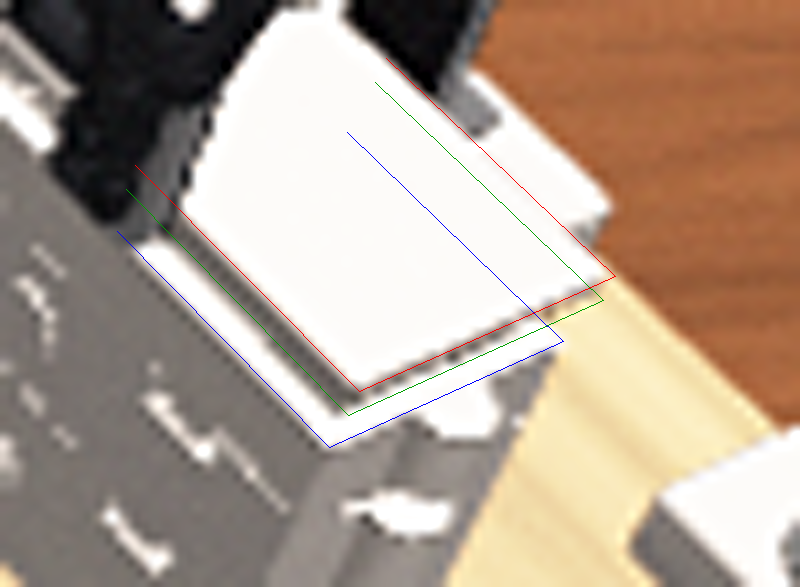

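```bash
python3 go.py 575.4 208.9 66 0.353
```

```text
t 22.62 tcp [574.76 208.67  68.83] psi 0.3529 tilt [-0.0013  0.0004] F [-0.1  0.7 -0.6] w 0.619 j [0.16 0.62 1.38 0.   1.15 1.37]
('turn', [-0.001, 0.001, -0.0], 'shift', [0.07, 0.0, 0.28])
```

move_arm(
  series=[
    [0,0.001,0,0.07,0,0,0.45],
    [0,0.001,0,0.07,0,0.1,0.45],
    [0,0.001,0,0.07,0,0.2,0.45],
    [0,0.001,0,0.07,0,0.3,0.45],
    [0,0.001,0,0.07,0,0.3,0.45],
  ],
)

```text
time_s: 23.03
eef_pos: [575.3, 208.9, 65.6]
ee_rot: [-0.0, 0.984, 0.176, -0.0]
force: [1.1, -0.9, -1.6]
grip_width: 0.62
```

```bash
python3 go.py 575.4 208.9 63.5 0.353
```

```text
t 23.03 tcp [575.27 208.9   65.55] psi 0.3529 tilt [-0.0008  0.0007] F [ 1.1 -0.9 -1.6] w 0.62 j [0.16 0.62 1.38 0.   1.14 1.37]
('turn', [-0.001, 0.0, -0.0], 'shift', [0.01, 0.0, 0.21])
```

move_arm(
  series=[
    [0,0,0,0,0,0.08,0.45],
    [0,0,0,0,0,0.16,0.45],
    [0,0,0,0,0,0.22,0.45],
    [0,0,0,0,0,0.22,0.45],
  ],
)

```text
time_s: 23.37
eef_pos: [575.6, 208.9, 63.9]
ee_rot: [-0.0, 0.984, 0.175, 0.0]
force: [0.7, 0.1, 5.1]
grip_width: 0.618
```

```bash
python3 go.py 575.4 208.9 63.5 0.353; python3 - <<'E'
from h import *
from rig import capture,ctrl
c=capture("scene");cv2.imwrite("pics/s25.png",cv2.resize(c["frame"][215:305,460:580,::-1],(800,600),interpolation=cv2.INTER_CUBIC))
E
```

```text
t 23.37 tcp [575.63 208.93  63.91] psi 0.3528 tilt [0.0003 0.0008] F [0.7 0.1 5.1] w 0.618 j [0.16 0.63 1.38 0.   1.13 1.37]
('turn', [-0.001, -0.001, -0.0], 'shift', [-0.02, -0.0, 0.04])
```

View pics/s25.png

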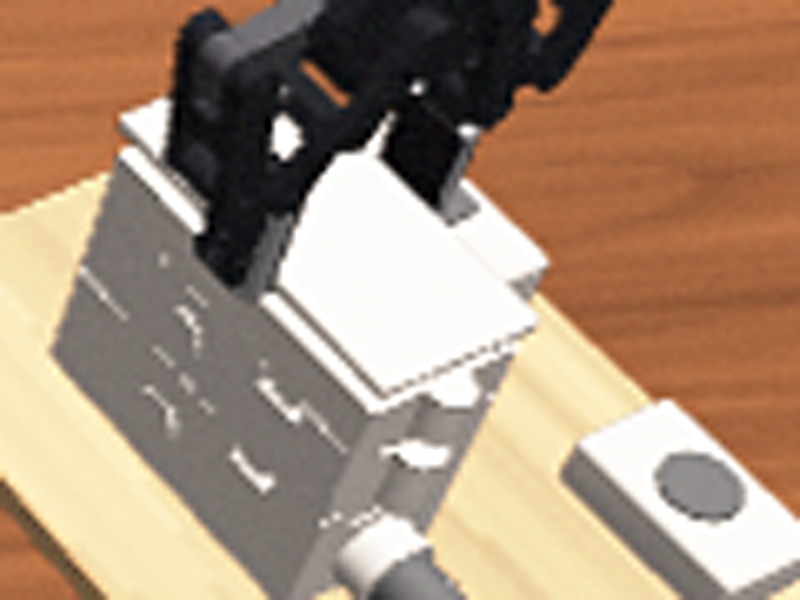

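move_arm(
  series=[
    [0,0,0,0,0,0,0.45],
    [0,0,0,0,0,0.05,0.45],
    [0,0,0,0,0,0.1,0.45],
    [0,0,0,0,0,0.15,0.45],
  ],
  grip_force=60,
)

```text
time_s: 23.75
eef_pos: [576.1, 208.9, 62.9]
ee_rot: [-0.0, 0.984, 0.176, 0.001]
force: [0.0, -0.8, 5.7]
grip_width: 0.611
```

move_arm(
  series=[
    [0,0,0,0,0,0.1,0.45],
    [0,0,0,0,0,0.15,0.45],
    [0,0,0,0,0,0.2,0.45],
  ],
)

```text
time_s: 24.0
eef_pos: [576.4, 208.8, 61.1]
ee_rot: [-0.0, 0.984, 0.176, 0.001]
force: [0.3, -0.7, 4.0]
grip_width: 0.606
```

```bash
python3 go.py 575.4 208.9 63.5 0.353; python3 - <<'E'
from h import *
from rig import capture,ctrl
c=capture("scene");cv2.imwrite("pics/s26.png",cv2.resize(c["frame"][215:305,460:580,::-1],(800,600),interpolation=cv2.INTER_CUBIC))
E
```

```text
t 24.0 tcp [576.36 208.85  61.1 ] psi 0.353 tilt [0.0025 0.0008] F [ 0.3 -0.7  4. ] w 0.606 j [0.16 0.63 1.38 0.   1.13 1.37]
('turn', [0.0, -0.003, -0.0], 'shift', [-0.09, -0.04, -0.24])
```

View pics/s26.png

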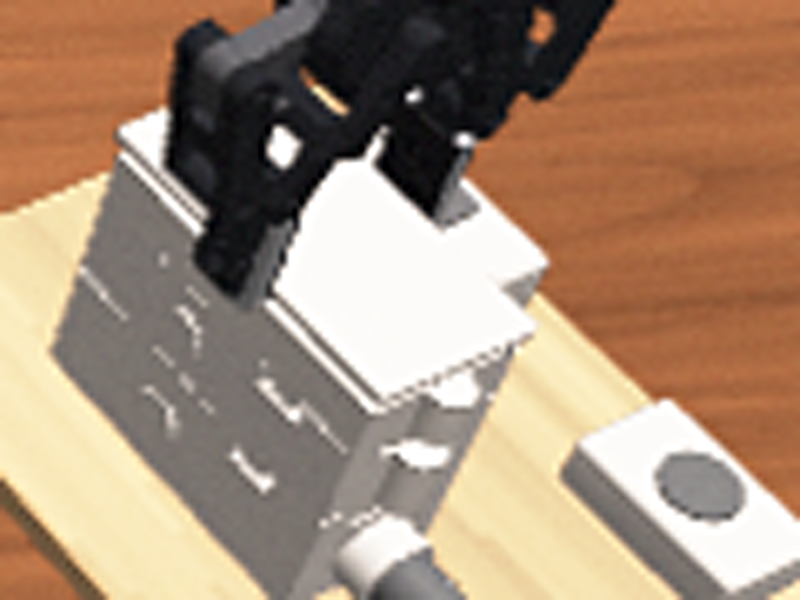

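move_arm(
  series=[
    [0,-0.002,0,-0.05,0,0.1,0.45],
    [0,-0.002,0,-0.05,0,0.2,0.45],
    [0,-0.002,0,-0.05,0,0.3,0.45],
  ],
)

```text
time_s: 24.3
eef_pos: [575.5, 208.7, 57.4]
ee_rot: [-0.0, 0.984, 0.175, -0.0]
force: [-2.9, -1.7, 12.5]
grip_width: 0.61
```

move_arm(
  series=[
    [0,0,0,0,0,0.1,0.45],
    [0,0,0,0,0,0.2,0.45],
    [0,0,0,0,0,0.3,0.45],
  ],
)

```text
time_s: 24.55
eef_pos: [575.6, 208.7, 57.2]
ee_rot: [0.0, 0.984, 0.176, 0.0]
force: [-12.1, -4.2, 32.2]
grip_width: 0.61
```

```bash
python3 go.py 575.4 208.9 63.5 0.353; python3 - <<'E'
from h import *
from rig import capture,ctrl
c=capture("scene");cv2.imwrite("pics/s27.png",cv2.resize(c["frame"][215:305,460:580,::-1],(800,600),interpolation=cv2.INTER_CUBIC))
E
```

```text
t 24.55 tcp [575.61 208.71  57.21] psi 0.3531 tilt [0.0003 0.    ] F [-12.1  -4.2  32.2] w 0.61 j [ 0.16  0.63  1.39 -0.    1.12  1.37]
('turn', [0.0, -0.0, 0.0], 'shift', [-0.01, -0.03, -0.63])
```

View pics/s27.png

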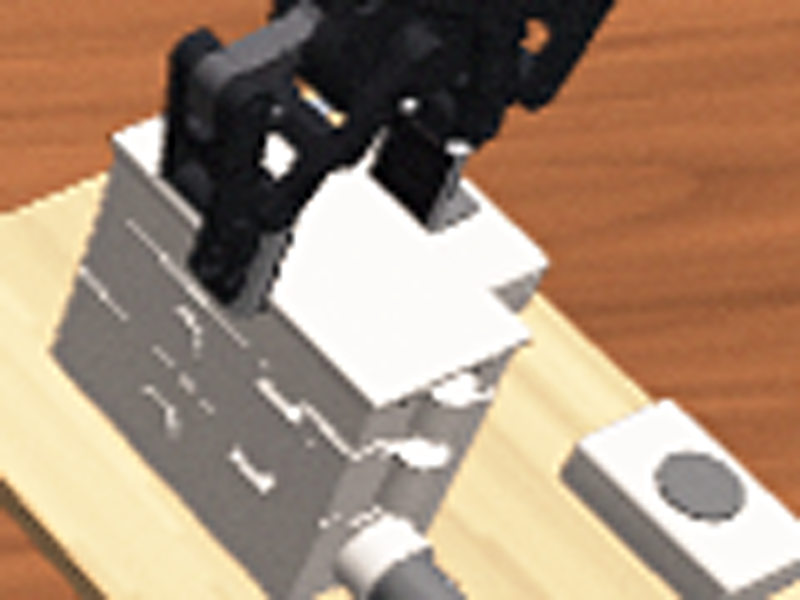

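move_arm(
  series=[
    [0,0,0,0,0,0,0.45],
    [0,0,0,0,0,0,0.8],
    [0,0,0,0,0,0,1],
    [0,0,0,0,0,0,1],
  ],
)

```text
time_s: 24.93
eef_pos: [575.2, 208.7, 56.6]
ee_rot: [0.0, 0.984, 0.176, -0.0]
force: [0.1, 0.1, 0.9]
grip_width: 0.993
```

move_arm(
  series=[
    [0,0,0,0,0,-1,1],
    [0,0,0,0,0,-3,1],
    [0,0,0,0,0,-6,1],
    [0,0,0,-3,0,-9,0.6],
    [0,0,0,-6,0,-10,0.3],
  ],
)

```text
time_s: 25.35
eef_pos: [520.1, 188.0, 160.4]
ee_rot: [0.0, 0.984, 0.176, 0.002]
force: [0.7, -0.5, 1.6]
grip_width: 0.746
```

```bash
python3 go.py 575.4 208.9 110 0.353; python3 - <<'E'
from h import *
from rig import capture,ctrl
c=capture("scene");pickle.dump(c,open("s28.pkl","wb"));f=cv2.resize(c["frame"][215:305,460:580,::-1],(800,600),interpolation=cv2.INTER_CUBIC)
cv2.imwrite("pics/s28.png",f)
print(fit("cover",106,[c],[575.4,207,.353]))
E
```

```text
t 25.35 tcp [520.13 188.04 160.38] psi 0.3534 tilt [0.0047 0.0007] F [ 0.7 -0.5  1.6] w 0.746 j [0.14 0.4  1.47 0.   1.26 1.35]
('turn', [0.001, -0.005, 0.0], 'shift', [5.88, -0.05, 5.07])
(array([5.74990072e+02, 2.06279337e+02, 3.53744433e-01]), np.float64(93.07258605957031))
```

View pics/s28.png

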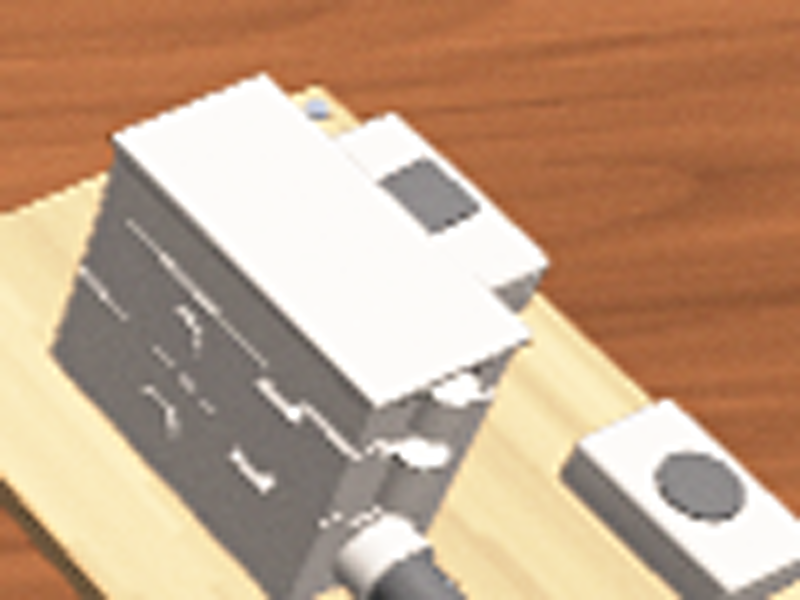

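```bash
python3 - <<'E'
from h import *
c=pickle.load(open("s28.pkl","rb"));a=pickle.load(open("s18.pkl","rb"))
k=800/75
def W(x,y,z,cx=574.99,cy=206.5,th=.353):return [cx+x*np.cos(th)-y*np.sin(th),cy+x*np.sin(th)+y*np.cos(th),z]
out=[]
for cc,cov in((a,0),(c,1)):
    f=cv2.resize(cc["frame"][225:305,462:542,::-1],(400,400),interpolation=cv2.INTER_CUBIC);out.append(f.copy())
    def line(pts,col):
        u=((proj(cc,pts)-[462,225]+.5)*5).astype(int);cv2.polylines(f,[u.reshape(-1,1,2)],False,col,1)
    for z in(52,82): line([W(x,-25,z) for x in(-52,52)],(255,0,0))
    line([W(x,y,100) for x,y in((-52,25),(-52,-25),(52,-25),(52,25))],(0,255,0))
    if cov: line([W(x,y,106) for x,y in((-54,27),(-54,-27),(54,-27),(54,27),(-54,27))],(0,0,255))
    out.append(f)
cv2.imwrite("pics/s29.png",np.hstack(out[2:]));cv2.imwrite("pics/s30.png",np.hstack([out[0],out[2]]))
E
```

```text
(no output)
```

View pics/s29.png

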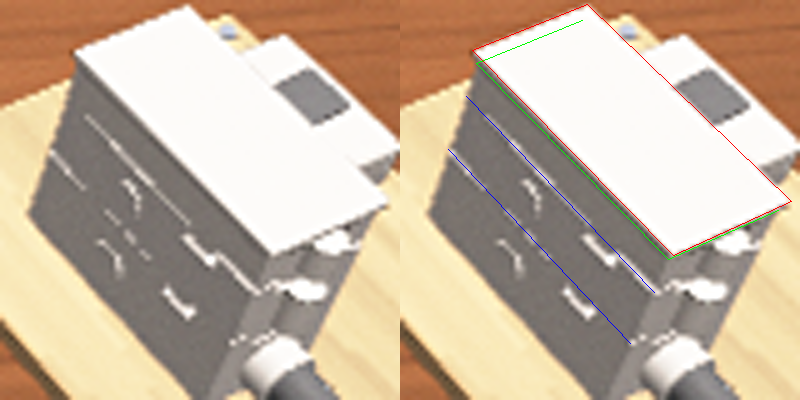

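View pics/s30.png

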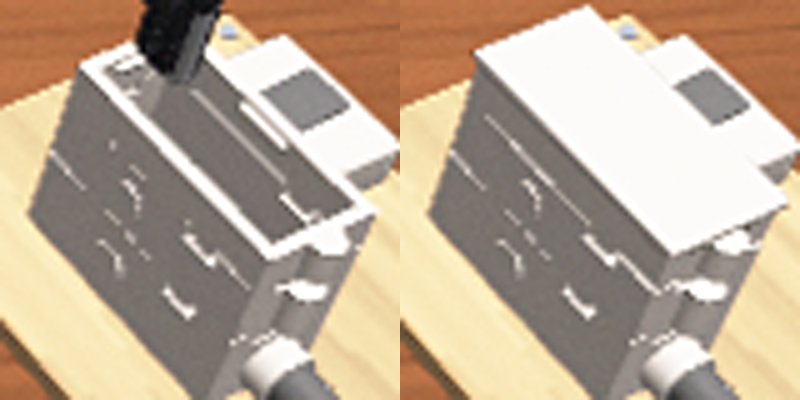

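move_arm(
  series=[
    [0,0,0,-1,3,-2,0.3],
    [0,0,0,-3,7,-4,0.3],
    [0,0,0,-6,11,-5,0.3],
    [0,0,0,-9,15,-5,0.3],
    [0,0,0,-12,19,-5,0.3],
  ],
)

```text
time_s: 25.82
eef_pos: [477.2, -3.0, 211.3]
ee_rot: [0.001, 0.984, 0.176, 0.002]
force: [0.8, 0.3, 1.0]
grip_width: 0.307
```

move_arm(
  series=[
    [0,0,0,-1,4,0,0.3],
    [0,0,0,-2,8,0,0.3],
    [0,0,0,-3,12,0,0.3],
    [0,0,0,-4,16,0,0.3],
    [0,0,0,-5,19,0,0.3],
  ],
)

```text
time_s: 26.23
eef_pos: [496.1, -201.5, 211.7]
ee_rot: [0.001, 0.984, 0.176, 0.002]
force: [0.2, 0.6, 0.1]
grip_width: 0.3
```

```bash
python3 - <<'E'
from h import *
from rig import capture
from go import state
state()
S=capture("scene");T=capture("top")
pickle.dump((S,T),open("fin.pkl","wb"))
cv2.imwrite("pics/t31.png",cv2.resize(T["frame"][90:240,70:270,::-1],(800,600),interpolation=cv2.INTER_CUBIC))
pos,neg=ringpts("cover")
def sc(q,cam):
    x,y,th,z,tx,ty=q[0],q[1],q[2]/50,q[3],q[4]/50,q[5]/50
    v=[]
    g=cv2.GaussianBlur(cam["frame"][:,:,2],(0,0),.6).astype(np.float32)
    for P in(pos,neg):
        c,s=np.cos(th),np.sin(th);w=P@np.array([[c,-s],[s,c]]).T+[x,y]
        uv=proj(cam,np.c_[w,z+P[:,0]*tx+P[:,1]*ty]).astype(np.float32)
        v.append(cv2.remap(g,uv[:,:1],uv[:,1:],cv2.INTER_LINEAR).mean())
    return v[0]-v[1]
for nm,cam in(("S",S),("T",T)):
    p,f=fit("cover",106,[cam],[575.4,207,.353]);print(nm,p.round(3),f)
    # fixed centre z, free tilt
    r=minimize(lambda q:-sc([q[0],q[1],q[2],106,q[3],q[4]],cam),[p[0],p[1],p[2]*50,0,0],method="Nelder-Mead",options=dict(maxiter=3000,initial_simplex=np.array([p.tolist()[:2]+[p[2]*50,0,0]]*6)+np.vstack([np.zeros(5),np.eye(5)*[1,1,1,2,2]])))
    print(r.x.round(2),"dz at +x edge",r.x[3]/50*54,"at +y",r.x[4]/50*27,-r.fun)
E
```

```text
t 26.23 tcp [ 496.09 -201.51  211.71] psi 0.3531 tilt [ 0.0035 -0.001 ] F [0.2 0.6 0.1] w 0.3 j [-0.61  0.32  1.44  0.    1.37  0.61]
S [5.74989e+02 2.06283e+02 3.54000e-01] 92.25718688964844
[5.7493e+02 2.0637e+02 1.7540e+01 8.0000e-02 7.7000e-01] dz at +x edge 0.09053868584456583 at +y 0.41570749810752133 92.67587280273438
T [5.75469e+02 2.08397e+02 3.53000e-01] 55.927276611328125
[ 5.7545e+02  2.0840e+02  1.7580e+01  1.7000e-01 -1.2600e+00] dz at +x edge 0.18499797867198137 at +y -0.6811893651933815 56.04065704345703
```

View pics/t31.png

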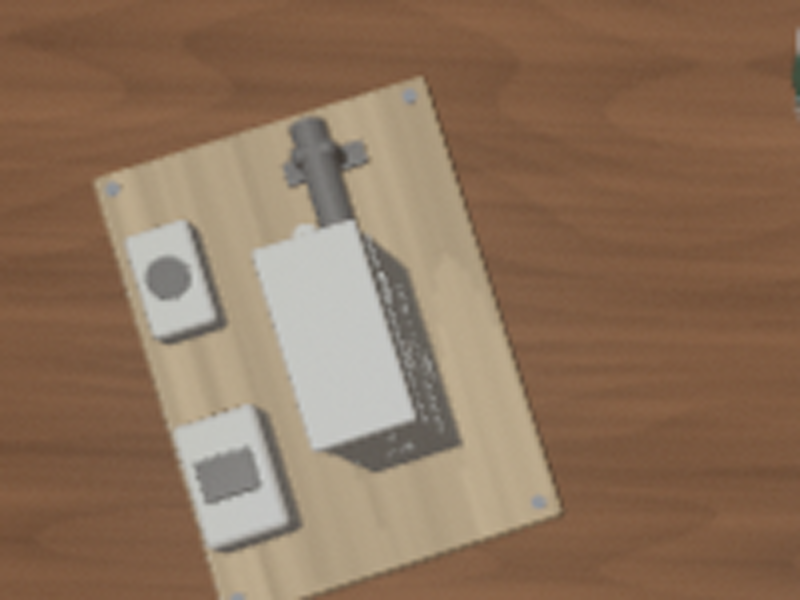

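```bash
python3 - <<'E'
from rig import job
print(job.finish_job())
E
```

```text
the job is handed in; nothing more can be done
None
```

The deep collar and the clip frame are on the box with their ribs at the conduit end, and the cover is pressed on. I handed the job in at about 26 s of the 72 s. The hand-in gives no verdict, so this rests on my own checks.

**Collar and frame:** both reached the home heights I had worked out with only 3–5 N of resistance. Their image positions matched the part below within about 0.5 mm.

**Cover:** it sank 6.7 mm (about 7 mm expected) and stopped hard at 32 N. In the last images from both cameras its outline fits the home height, with tilt of at most 0.7 mm at any edge, which is within measuring noise. It sits about 0.5–1.5 mm off the box centre.

**Robot:** it touches nothing, and no contact with the other goods was felt or seen.

What disagreed or failed along the way:
- The reported TCP height read well below where the cameras showed the fingertips (open, about 40 mm). I used heights relative to each grasp instead.
- The two cameras differed by about 1.5–2 mm. I compared positions within one camera to cancel that.
- The first grip on the cover closed above the plate. I went lower and gripped it properly.
- Pressing the cover shifted the frame slightly on the collar, by under 1 mm as judged from the seam; I left it.

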